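# Fetch the small cup from behind the tall ware for banding

### The arm

A 6-joint arm with a two-finger parallel gripper is mounted at the origin on the work surface. World frame = base frame: x ahead of the robot, y to its left, z up, the work surface at z = 0. Lengths are in m, angles in degrees, forces in N, time in s.
With the tool pointing down it reaches from about 0.3 to 0.75 m from the base axis. Payload 8.5 kg.
Tool frame: the origin (TCP) lies midway between the tips of the shut fingers; the grasp point (between the pads) lies 19 mm behind it; z points along the fingers, y is the direction in which the jaws open and shut (so a half turn about z gives the same grasp; the last joint's range is limited). The gripper opens to 85 mm and grips with 20 to 120 N. Pads are 22 mm wide; open, the fingers measure 114 mm over their backs; the gripper's body (76 mm by 85 mm) begins 54 mm behind the grasp point. The pads swing forward as they close: fully open they stand 13 mm farther back than shut.
Start: joints at [54.643, 21.807, 74.336, -0, 83.858, -12.336], TCP at [0.215, 0.506, 0.205] pointing down, gripper open.
Joint ranges: [-178.18, 178.18], [-50.72, 133.34], [12.68, 142.11], [-81.47, 261.47], [9.98, 163.14], [-165.26, 165.26]. Speed limits (degrees/s): [136.94, 136.94, 180, 180, 180, 180].

### API

Orientations are given as a 3x3 rotation matrix whose columns are the frame's x, y, z axes.
In Python, from rig import status, eyes, env gives the robot as it stands. The module is installed in compiled form; this text tells all that it offers.
- The arm moves only by the tool play_rows, never from a script. Its argument "targets" is text: rows parted by semicolons, each of 5 numbers parted by spaces: the shift along the tool's x, y, z in m, then the turn about the tool's z in rad, then the closure, from 0 (fully open) to 1 (shut). A call has 1 to 5 rows; each row is the pose to reach, as a shift and turn from the pose commanded when the call began, along the tool's axes at that moment; what a row does not reach only later rows make up. A row lasts 1/10 s, in which the tool goes at most 50 mm and 8.59 degrees, less where a joint would pass 70% of its speed; a pose out of reach is approached as far as the arm can. A call with a gripper value outside its range is refused whole. The fingers move at their own pace and stop on an object; "force" is the grip in N (left out, the last holds). Time passes only in rows, so rows that repeat a pose let the fingers close. It gives the time, the measured TCP pose, the force and the opening at its end, in the units of the state.
- status.observe(): the state, without advancing time (a new reading comes with each control period).
- eyes.get_image(name): name is "side" or "top" or "wrist"; returns a dict with "pixels" (420x560x3 uint8, red, green, blue), "range_z" (420x560 float32, m along the optical axis (not along the pixel's ray), 0 where there is no reading), "mtx" (3x3 intrinsics, pixels), "k1" (the pictures are not rectified: a ray, as slopes to the right and down, at radius r is drawn at 1 + k1 r^2 times it, then the intrinsics apply), "world_to_cam" (4x4, takes a point from world to camera coordinates); the wrist camera has in their place "T_tool_cam" (4x4, takes a point from camera to tool coordinates, whose origin is the TCP and whose axes are the flange's). Camera axes: x right, y up, looking along -z (the intrinsics and any distortion apply to the point x, -y, -z); pixel columns grow to the right and rows downward; lengths in m; the calibration is good to about 2 mm. A picture is of the moment at which its call begins: read the wrist's pose just before it.
- env.close_job(): hands the job in, once; it reports no verdict.
The state is a dict: "time_s": time; "q": joint angles; "qvel": joint speeds; "joint_efforts": joint torques, N m; "position": TCP position; "tool_rot": TCP orientation; "ft_force": force on the tool from outside, world axes, zero at the start; "wrist_torque": the same for the moment, N m; "grip_width": finger opening in m.
Only numpy, scipy, OpenCV 4.12 (cv2) and the standard library are available. Lean on these libraries where they do the work, as an engineer would, in place of code of your own. Each camera call takes 0.05 s, during which the arm holds its last target.

### The job

The small cup on the ware board is to be banded next, but the three tall pieces crowd it in. Without shifting the cup, first stand the flask, the tumbler and the vase aside on the plywood bat, then set the cup mouth down over the rubber chuck in the middle of the banding wheel, its rim flat on the wheel head, and then put the three tall pieces back on the ware board, each on the very spot where it stood before. Set everything down gently, upright and without dropping or toppling it, and leave the teapot behind them where it is.

Things in the scene. Friction and masses are not known exactly. Their poses are not given: they have to be found in the camera images.
- flask: Loose white porcelain sake flask, upright, round: 145 mm tall, pear-shaped belly 72 mm wide, foot 54 mm, then a slim straight neck 30 to 33 mm in diameter from 100 mm height to the top; about 0.28 kg. Origin: centre of underside, z up. Best taken by the neck, 120 to 130 mm up. Starts on one of three places close round the cup (in front, left or right of it).
- tumbler: Loose white porcelain tumbler, mouth down, tapering: 120 mm tall, 72 mm in diameter at the rim (below), 55 mm at 112 mm height, then a low foot ring 43 mm wide (top); about 0.24 kg. Origin: centre of underside (rim plane), z up. Best taken about 98 mm up, where it is 57 mm wide. Starts on one of three places close round the cup.
- vase: Loose white porcelain cylinder vase, mouth up, open: 138 mm tall, 58 mm in diameter all the way, wall 4 mm; about 0.26 kg. Origin: centre of underside, z up. Best taken across its outside near the top. Starts on one of three places close round the cup.
- cup: Loose small white porcelain cup, mouth down amid the tall pieces, whose sides are too near it for a gripper: 46 mm tall, rim (below) 58 mm wide, hollow, wall 3 mm; 53 to 57 mm wide up to 34 mm height, then rounding to a 34 mm foot on top; about 0.09 kg. Origin: centre of rim plane, z up. Once clear, take it across left to right 25 mm up; the teapot's side is 50 to 60 mm behind its axis.
- ware_board: Fixed: two wooden planks on one another, 460 mm long (its x, roughly away from the robot), 250 mm wide (its y), top surface 44 mm above its origin, the centre of the underside (on the table). The ware stands on it.
- bat: Fixed: empty rectangular plywood bat on the table, left or right of the ware board; 240 mm (its x) by 210 mm (its y), 12 mm thick. Origin: centre of underside, on the table. Has room for the three tall pieces (e.g. centres at x, y = -55,-50; 60,-50; 0,55 mm from its own).
- chuck (a point): Centre of the banding wheel's head, on its axis and its flat top face, 86 mm above the table. A fixed cast foot bears the aluminium head, 150 mm wide, which turns easily and stays put; on the other side of the ware board from the bat. In its middle a black rubber chuck, 36 mm wide, stands 16 mm above this point; the cup goes over it with 8 mm play all round, its rim on the head.
- teapot: Loose white teapot with an overhead black handle, on the ware board behind the cup; body 104 mm in diameter, 140 mm tall with the handle. Bystander, stays. Origin: centre of the underside.
Things that resemble listed ones, but are neither listed nor needed, are in the scene too. What is shaped like the tumbler but yellow is not meant.

How it is judged:
By the outcome, as a careful person would: the job done as asked, in the order asked, and still so for the second after the job is handed in, with the robot touching nothing.
It also fails if it takes over 144 s, if anything falls off the work surface, if the arm or the gripper's body presses on something with over 40 N, if the wrist force passes 120 N, or if a joint passes its speed limit or range.

## Working session

There is one attempt and no reset: what is moved stays moved. The work goes in short steps, Python scripts to look and compute and a tool call to move; the robot and the scene stay as the last step left them, time stands still between calls to the robot, and variables do not carry over. Pictures are saved under pics/ and viewed, and the job is handed in when it is done.

Besides the shell and the picture viewer there is one more tool, called after "Request:" by a JSON object that holds its "fn" and its "kwargs". play_rows: Moves the arm, as the interface text tells. Its arguments: {"type":"object","properties":{"targets":{"type":"string"},"force":{"type":"number"}},"required":["targets"]}

```bash
mkdir -p pics; ls; cat > h.py <<'E'
import numpy as np, cv2
from rig import status, eyes, env
def shot(name,fn=None):
    s=status.observe(); d=eyes.get_image(name)
    if fn: cv2.imwrite('pics/'+fn,cv2.cvtColor(d['pixels'],cv2.COLOR_RGB2BGR))
    if name=='wrist':
        T=np.eye(4);T[:3,:3]=np.array(s['tool_rot']);T[:3,3]=s['position']
        d['c2w']=T@np.array(d['T_tool_cam'])
    else: d['c2w']=np.linalg.inv(np.array(d['world_to_cam']))
    return d
def slopes(d,uv):
    uv=np.asarray(uv,float).reshape(-1,1,2)
    return cv2.undistortPoints(uv,np.array(d['mtx'],float),np.array([d['k1'],0,0,0,0.]),).reshape(-1,2)
def rays(d,uv):
    s=slopes(d,uv); v=np.c_[s[:,0],-s[:,1],-np.ones(len(s))]
    return d['c2w'][:3,3], v@d['c2w'][:3,:3].T
def onplane(d,uv,z):
    o,v=rays(d,uv); return o+v*((z-o[2])/v[:,2])[:,None]
def cloud(d):
    H,W=d['range_z'].shape; u,v=np.meshgrid(np.arange(W),np.arange(H))
    o,r=rays(d,np.c_[u.ravel(),v.ravel()])
    P=o+r*d['range_z'].reshape(-1,1); P[d['range_z'].ravel()==0]=np.nan
    return P.reshape(H,W,3)
E
python3 - <<'E'
from h import *
for n in ['side','top','wrist']:
    d=shot(n,n+'0.png'); print(n,d['mtx'],d['k1'],d['c2w'].round(3))
s=status.observe(); print(s)
E
```

```text
pics
side [[471.28278874   0.         264.91058897]
 [  0.         471.28278874 204.83791758]
 [  0.           0.           1.        ]] -0.1436422359261341 [[ 0.192 -0.679  0.708  1.293]
 [ 0.981  0.13  -0.141 -0.125]
 [ 0.004  0.722  0.692  0.768]
 [ 0.     0.     0.     1.   ]]
top [[467.9723141    0.         280.88247221]
 [  0.         467.9723141  209.54908614]
 [  0.           0.           1.        ]] -0.12898295521822126 [[-0.028  0.992 -0.12   0.479]
 [-1.    -0.027  0.015  0.02 ]
 [ 0.012  0.12   0.993  1.126]
 [ 0.     0.     0.     1.   ]]
wrist [[345.94183515   0.         278.58413228]
 [  0.         345.94183515 209.56155437]
 [  0.           0.           1.        ]] -0.06946717874532095 [[ 0.391 -0.889 -0.239  0.156]
 [ 0.92   0.377  0.103  0.532]
 [-0.001 -0.26   0.966  0.373]
 [ 0.     0.     0.     1.   ]]
{'time_s': 0.15, 'q': array([ 5.46406331e+01,  2.18320349e+01,  7.43714542e+01,  2.18927446e-03,
        8.38594388e+01, -1.23372234e+01]), 'qvel': array([ 0.09655012, -0.10420899, -0.12557844,  0.06178661,  0.03501116,
        0.05079061]), 'joint_efforts': array([ 2.47324118e-03, -4.48624420e+01, -2.31340402e+01, -2.18566965e-04,
        3.81003207e-03,  8.42024519e-06]), 'position': array([0.21495438, 0.50598386, 0.20417403]), 'tool_rot': array([[-9.20352079e-01,  3.91090280e-01, -6.66571044e-04],
       [ 3.91090753e-01,  9.20351704e-01, -8.73718489e-04],
       [ 2.71776988e-04, -1.06481840e-03, -9.99999396e-01]]), 'ft_force': array([-0.08586548,  0.14834548, -0.56828619]), 'wrist_torque': array([ 0.00209927,  0.02839396, -0.03459843]), 'grip_width': 0.0855574297590972}
```

View pics/side0.png

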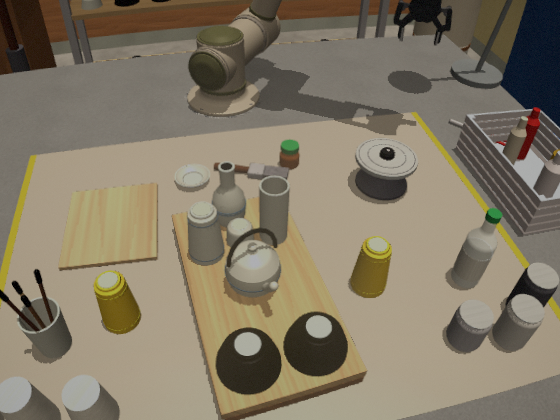

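View pics/top0.png

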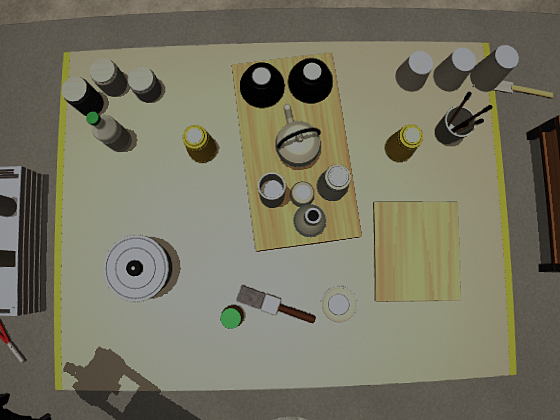

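View pics/wrist0.png

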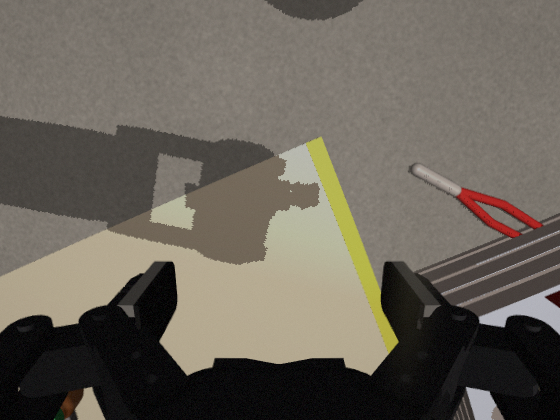

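```bash
cat > m.py <<'E'
from h import *
from scipy.optimize import least_squares
def fitc(p,r=None):
    if r is None:
        f=lambda a:np.hypot(p[:,0]-a[0],p[:,1]-a[1])-a[2]
        a=least_squares(f,[*np.median(p,0)[:2],.03],loss='soft_l1',f_scale=.001).x
    else:
        f=lambda a:np.hypot(p[:,0]-a[0],p[:,1]-a[1])-r
        a=least_squares(f,[*np.median(p,0)[:2]],loss='soft_l1',f_scale=.001).x
    return a
E
python3 - <<'E'
from m import *
for n in ['top','side']:
    d=shot(n); P=cloud(d); np.save(n+'_P.npy',P); np.save(n+'_rgb.npy',d['pixels'])
    # table check
    q=P[(abs(P[...,0]-.3)<.1)&(abs(P[...,1])<.3)]; print(n,'table z',np.nanmedian(q[:,2]))
    # heights near known pixel
    if n=='top':
        for nm,(u,v) in dict(flask=(312,216),vase=(272,188),tum=(337,175),cup=(302,193),tea=(298,142),bat=(417,250),wheel=(138,268),board=(310,245),board2=(320,100)).items():
            print(nm,P[v,u].round(3))
    # labeled by height slices around region
    reg=(P[...,0]>.25)&(P[...,0]<.6)&(abs(P[...,1])<.15)
    hs=np.histogram(P[reg][:,2],bins=np.arange(-.01,.22,.01)); print(hs[0])
E
```

```text
top table z 0.0006528525660651763
flask [ 0.577 -0.056  0.19 ]
vase [0.649 0.023 0.114]
tum [ 0.664 -0.114  0.166]
cup [ 0.64  -0.044  0.092]
tea [ 0.746 -0.036  0.135]
bat [ 0.506 -0.321  0.014]
wheel [0.482 0.322 0.104]
board [ 0.527 -0.064  0.003]
board2 [ 0.872 -0.098  0.05 ]
[5816 8003 1193  248  151 2258   79  273    0    7   74   44  139  160
   88   27    9    4    3  152   50    0]
side table z 0.0008725888945114724
[1020 3910  731  246   86  402   80  139    5    7   23   36   59  116
  128   71   57   58   54  105   72    0]
```

```bash
python3 - <<'E'
from m import *
objs=dict(flask=((.577,-.056),.024,.152,.187,.0158),
 vase=((.645,.023),.04,.07,.18,.029),
 tum=((.655,-.114),.04,.135,.152,.0285),
 cup=((.64,-.044),.034,.05,.076,.0278))
for n in ['top','side']:
    P=np.load(n+'_P.npy'); P=P.reshape(-1,3)
    for k,(c,rad,z0,z1,r) in objs.items():
        m=(np.hypot(P[:,0]-c[0],P[:,1]-c[1])<rad)&(P[:,2]>z0)&(P[:,2]<z1); q=P[m]
        if k=='vase' : # outer only iteratively
            pass
        a=fitc(q,r) if len(q)>5 else None
        print(n,k,len(q),a, None if a is None else np.hypot(*(q[:,:2]-a).T).std(), fitc(q) if len(q)>8 else '')
        # top faces
    for k,zt,c,rad in [('flask',.189,(.577,-.056),.03),('vase',.182,(.645,.023),.04),('tum',.164,(.655,-.114),.04),('cup',.090,(.64,-.044),.03)]:
        m=(np.hypot(P[:,0]-c[0],P[:,1]-c[1])<rad)&(abs(P[:,2]-zt)<.005); q=P[m]
        if len(q)>4:
            (cx,cy),rr=cv2.minEnclosingCircle((q[:,:2]*1000).astype(np.float32)); print(n,'top',k,len(q),q.mean(0).round(4),cx,cy,rr, 'ext',q.min(0)[:2].round(4),q.max(0)[:2].round(4))
    # boards
    m=(abs(P[:,2]-.012)<.005)&(P[:,1]<-.15)&(P[:,0]<.7)&(P[:,1]>-.5)&(P[:,0]>.3); q=(P[m][:,:2]*1000).astype(np.float32)
    print(n,'bat',cv2.minAreaRect(q), np.percentile(q,[1,99],axis=0),P[m][:,2].mean())
    m=(abs(P[:,2]-.086)<.004)&(np.hypot(P[:,0]-.482,P[:,1]-.322)<.1);q=(P[m][:,:2]*1000).astype(np.float32); print(n,'wheel',len(q),cv2.minEnclosingCircle(q))
    m=(abs(P[:,2]-.102)<.004)&(np.hypot(P[:,0]-.482,P[:,1]-.322)<.1);q=(P[m][:,:2]*1000).astype(np.float32); print(n,'chuck',len(q),cv2.minEnclosingCircle(q),P[m][:,2].mean())
    m=(abs(P[:,2]-.045)<.004)&(P[:,0]>.4)&(abs(P[:,1])<.25);q=(P[m][:,:2]*1000).astype(np.float32); print(n,'board',len(q),cv2.minAreaRect(q),P[m][:,2].mean())
E
```

```text
top flask 42 [ 0.57951094 -0.05793899] 0.0037442670300782016 [ 0.57642385 -0.05483732  0.01169725]
top vase 642 [0.63878105 0.02489767] 0.007180841968070901 [0.63980016 0.02509564 0.02493412]
top tum 72 [ 0.66343238 -0.11579872] 0.0006094136046260003 [ 0.66363373 -0.11591179  0.02869332]
top cup 59 [ 0.64403228 -0.04431994] 0.0007941925564303725 [ 0.64317291 -0.044026    0.0270009 ]
top top flask 201 [ 0.5788 -0.0571  0.1888] 578.843017578125 -56.9512825012207 16.14537811279297 ext [ 0.5629 -0.0726] [ 0.5938 -0.042 ]
top top vase 173 [0.6446 0.0253 0.1813] 643.3541259765625 25.47469711303711 28.992074966430664 ext [ 0.6149 -0.0021] [0.6716 0.0536]
top top tum 362 [ 0.6628 -0.1154  0.1638] 663.0043334960938 -115.10198211669922 26.081279754638672 ext [ 0.64   -0.1404] [ 0.6888 -0.0913]
top top cup 310 [ 0.6421 -0.0442  0.0892] 638.1691284179688 -43.7603759765625 27.862110137939453 ext [ 0.6126 -0.0669] [ 0.6655 -0.0214]
top bat ((507.52276611328125, -303.59100341796875), (273.34539794921875, 401.9053039550781), 81.3901138305664) [[ 382.89220154 -424.915224  ]
 [ 622.25036987 -158.25082
[... 1079 characters left out ...]
56 25.228561401367188 ext [ 0.643  -0.1426] [ 0.6918 -0.0951]
side top cup 315 [ 0.6448 -0.0489  0.0898] 639.646728515625 -45.33405303955078 29.54853057861328 ext [ 0.6103 -0.0715] [ 0.6688 -0.0252]
side bat ((486.362060546875, -291.3307800292969), (278.30523681640625, 286.71221923828125), 88.59027099609375) [[ 385.1480072  -427.58121643]
 [ 626.64319153 -161.56770462]] 0.012162676330097225
side wheel 1757 ((484.89337158203125, 332.1730651855469), 76.9459228515625)
side chuck 106 ((485.874267578125, 328.9726257324219), 18.774240493774414) 0.10168551001132473
side board 13289 ((750.4505615234375, 24.903228759765625), (464.9248046875, 373.48626708984375), 6.186465263366699) 0.04441719948771451
```

```bash
python3 - <<'E'
import cv2
a=cv2.imread('pics/top0.png')[150:250,240:370]; b=cv2.imread('pics/side0.png')[150:300,170:320]
cv2.imwrite('pics/c1.png',cv2.resize(a,(780,600),interpolation=2)); cv2.imwrite('pics/c2.png',cv2.resize(b,(600,600),interpolation=2))
E
```

```text
(no output)
```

View pics/c1.png

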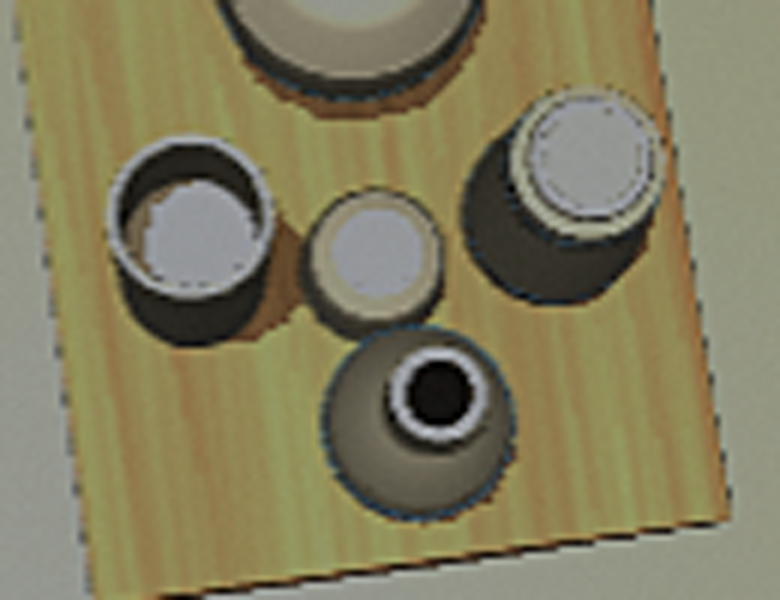

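```bash
cat >> h.py <<'E'
YAW=6.0
def go(x,y,z,yaw=None,n=5):
    """print tool-frame shift to world target; yaw=board-like angle of jaw normal"""
    s=status.observe(); R=np.array(s['tool_rot']);p=np.array(s['position'])
    d=R.T@(np.array([x,y,z])-p)
    yc=np.degrees(np.arctan2(R[1,1],R[0,1]))-90
    t=0 if yaw is None else np.radians(-((yaw-yc+180)%360-180))
    print('pos',p.round(4),'yaw',round(yc,2),'shift',d.round(4),'turn',round(t,4),'w',round(s['grip_width'],4),'t',round(s['time_s'],2),'F',np.round(s['ft_force'],2),'q6',round(s['q'][5],1))
E
python3 - <<'E'
from h import *
go(.64,-.045,.31,6)
E
```

```text
pos [0.215  0.5061 0.2043] yaw -23.02 shift [-0.6066 -0.3411 -0.1055] turn -0.5065 w 0.0856 t 0.25 F [-0.01  0.22 -0.58] q6 -12.3
```

View pics/c2.png

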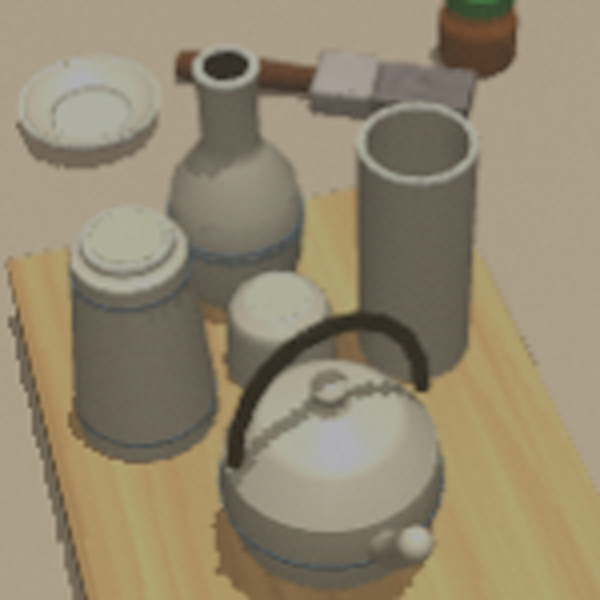

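Request:
{"fn": "play_rows", "kwargs": {"targets": "0 0 -0.05 0 0; -0.03 -0.02 -0.1 -0.1 0; -0.07 -0.04 -0.105 -0.2 0; -0.11 -0.06 -0.105 -0.3 0; -0.15 -0.085 -0.105 -0.4 0"}}

```text
time_s: 0.75
position: [0.3209, 0.368, 0.31]
tool_rot: [[-1.0, -0.003, 0.001], [-0.003, 1.0, 0.001], [-0.001, 0.001, -1.0]]
ft_force: [1.6, -0.5, 0.0]
grip_width: 0.0853
```

```bash
python3 -c "
from h import *
go(.64,-.045,.31,6)"
```

```text
pos [0.3209 0.368  0.31  ] yaw 0.16 shift [-3.179e-01 -4.139e-01  1.000e-04] turn -0.1019 w 0.0853 t 0.75 F [ 1.58 -0.52  0.04] q6 -55.2
```

Request:
{"fn": "play_rows", "kwargs": {"targets": "-0.03 -0.04 0 -0.02 0; -0.06 -0.08 0 -0.04 0; -0.09 -0.12 0 -0.06 0; -0.12 -0.16 0 -0.08 0; -0.15 -0.2 0 -0.1 0"}}

```text
time_s: 1.25
position: [0.4703, 0.1671, 0.3097]
tool_rot: [[-0.995, -0.099, 0.0], [-0.099, 0.995, 0.0], [-0.0, 0.0, -1.0]]
ft_force: [1.1, 0.4, 0.4]
grip_width: 0.0852
```

Request:
{"fn": "play_rows", "kwargs": {"targets": "-0.04 -0.05 0 0 0; -0.08 -0.1 0 0 0; -0.12 -0.15 0 0 0; -0.145 -0.19 0 0 0; -0.15 -0.2 0 0 0"}}

```text
time_s: 1.75
position: [0.6394, -0.0168, 0.3094]
tool_rot: [[-0.995, -0.098, -0.0], [-0.098, 0.995, 0.0], [0.0, 0.0, -1.0]]
ft_force: [-0.3, 0.5, 0.1]
grip_width: 0.0854
```

Request:
{"fn": "play_rows", "kwargs": {"targets": "0 0 0 0 0; 0 0 0 0 0; 0 0 0 0 0"}}

```text
time_s: 2.05
position: [0.6379, -0.0143, 0.31]
tool_rot: [[-0.995, -0.099, 0.0], [-0.099, 0.995, 0.0], [-0.0, 0.0, -1.0]]
ft_force: [-0.2, 0.3, 0.7]
grip_width: 0.085
```

```bash
python3 -c "
from h import *
go(.64,-.045,.31,6)
d=shot('wrist','w1.png'); np.save('w1_P.npy',cloud(d)); np.save('w1_c2w.npy',d['c2w'])"
```

```text
pos [ 0.6379 -0.0143  0.31  ] yaw 5.67 shift [ 0.0009 -0.0307 -0.    ] turn -0.0057 w 0.085 t 2.05 F [-0.24  0.34  0.69] q6 -107.6
```

View pics/w1.png

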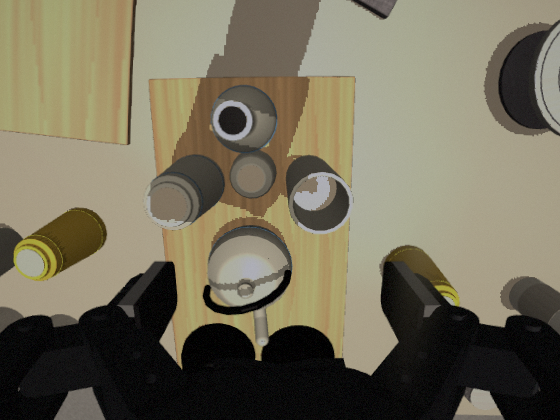

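```bash
python3 - <<'E'
from m import *
P=np.load('w1_P.npy').reshape(-1,3)
print('board z',np.nanmedian(P[(abs(P[:,0]-.64)<.1)&(abs(P[:,2]-.045)<.01)][:,2]))
objs=dict(flask=((.579,-.058),.024,.152,.187,.0158),vase=((.643,.023),.04,.07,.18,.029),tum=((.663,-.116),.034,.135,.152,.0285),cup=((.642,-.046),.034,.05,.076,.0278))
for k,(c,rad,z0,z1,r) in objs.items():
    q=P[(np.hypot(P[:,0]-c[0],P[:,1]-c[1])<rad)&(P[:,2]>z0)&(P[:,2]<z1)]
    if len(q)>8:print(k,len(q),fitc(q,r),fitc(q))
for k,zt,c,rad in [('flask',.189,(.578,-.058),.03),('vase',.182,(.643,.023),.04),('tum',.164,(.663,-.116),.04),('cup',.090,(.642,-.046),.03)]:
    q=P[(np.hypot(P[:,0]-c[0],P[:,1]-c[1])<rad)&(abs(P[:,2]-zt)<.004)]
    print('top',k,len(q),q.mean(0).round(4),cv2.minEnclosingCircle((q[:,:2]*1000).astype(np.float32)))
for n in ['top','side','w1']:
    P=np.load(n+'_P.npy').reshape(-1,3)
    q=P[(abs(P[:,2]-.044)<.003)&(P[:,0]>.5)&(abs(P[:,0]-.6)<.1)&(abs(P[:,1]+.04)<.17)]
    # board side edges: per x slice y min and max
    for x in (.55,.6,.65):
        w=q[abs(q[:,0]-x)<.01]; print(n,x,w[:,1].min().round(4),w[:,1].max().round(4),end=' ')
    print()
    q=P[(abs(P[:,2]-.012)<.003)&(abs(P[:,0]-.5)<.11)&(P[:,1]<-.15)&(P[:,1]>-.45)]
    for x in (.43,.5,.57):
        w=q[abs(q[:,0]-x)<.005]; 
        if len(w): print('bat',x,np.percentile(w[:,1],[1,99]).round(4),end=' ')
    q=P[(abs(P[:,2]-.012)<.003)&(abs(P[:,0]-.5)<.2)&(P[:,1]<-.25)&(P[:,1]>-.35)]
    print(np.percentile(q[:,0],[.5,99.5]))
E
```

```text
board z 0.04353819619844229
flask 38 [ 0.58003288 -0.05958463] [ 0.58012131 -0.05851744  0.01474407]
vase 3152 [0.64017797 0.02097247] [0.64185083 0.02219041 0.02588373]
tum 386 [ 0.62984037 -0.08111369] [ 0.66374857 -0.11751035  0.0284387 ]
cup 163 [ 0.64443257 -0.04621761] [ 0.64405519 -0.0460727   0.02745708]
top flask 1226 [ 0.5797 -0.0583  0.1888] ((580.0280151367188, -58.75393295288086), 16.36118507385254)
top vase 895 [0.6434 0.0235 0.1811] ((644.0186157226562, 23.423690795898438), 28.96923828125)
top tum 1645 [ 0.6628 -0.1165  0.1637] ((663.5596923828125, -116.37550354003906), 22.6634578704834)
top cup 1067 [ 0.6428 -0.0461  0.0893] ((639.5670166015625, -48.05253982543945), 26.7346134185791)
top 0.55 -0.1813 0.0703 top 0.6 -0.1761 0.0761 top 0.65 -0.1698 0.0821 
bat 0.43 [-0.4197 -0.2177] bat 0.5 [-0.4262 -0.2202] bat 0.57 [-0.4265 -0.2212] [0.38631708 0.62361558]
side 0.55 -0.1832 0.009 side 0.6 -0.1788 0.0718 side 0.65 -0.1736 0.0773 
bat 0.43 [-0.4244 -0.2199] bat 0.5 [-0.4275 -0.2233] bat 0.57 [-0.4282 -0.2234] [0.38960646 0.62731689]
w1 0.55 -0.1813 0.0694 w1 0.6 -0.1765 0.0755 w1 0.65 -0.1721 0.0794 
bat 0.5 [-0.3953 -0.2185] bat 0.57 [-0.3991 -0.2219] [0.45187877 0.6257481 ]
```

```bash
python3 -c "
from h import *
go(.5797,-.0586,.15,6)"
```

```text
pos [ 0.6378 -0.014   0.3103] yaw 5.7 shift [ 0.0623 -0.0386  0.1603] turn -0.0052 w 0.0856 t 2.1 F [0.4  0.43 0.62] q6 -107.6
```

Request:
{"fn": "play_rows", "kwargs": {"targets": "0.03 -0.02 0 -0.005 0; 0.0623 -0.0386 0.01 -0.005 0; 0.0623 -0.0386 0.04 -0.005 0; 0.0623 -0.0386 0.07 -0.005 0; 0.0623 -0.0386 0.08 -0.005 0"}}

```text
time_s: 2.6
position: [0.5785, -0.0584, 0.2278]
tool_rot: [[-0.995, -0.104, -0.003], [-0.104, 0.995, 0.001], [0.003, 0.001, -1.0]]
ft_force: [-0.1, -0.7, -0.3]
grip_width: 0.0853
```

```bash
python3 -c "
from h import *
go(.5797,-.0586,.15,6)"
```

```text
pos [ 0.5785 -0.0584  0.2278] yaw 5.98 shift [-0.0014 -0.0004  0.0778] turn -0.0004 w 0.0853 t 2.6 F [-0.13 -0.75 -0.32] q6 -113.4
```

Request:
{"fn": "play_rows", "kwargs": {"targets": "0 0 0.02 0 0; 0 0 0.04 0 0; 0 0 0.06 0 0; 0 0 0.075 0 0; 0 0 0.08 0 0"}}

```text
time_s: 3.1
position: [0.5799, -0.0588, 0.1493]
tool_rot: [[-0.995, -0.104, -0.001], [-0.104, 0.995, 0.0], [0.001, 0.0, -1.0]]
ft_force: [0.8, -0.4, 0.2]
grip_width: 0.0851
```

Request:
{"fn": "play_rows", "kwargs": {"targets": "0 0 0 0 0; 0 0 0 0 0; 0 0 0 0 0"}}

```text
time_s: 3.4
position: [0.5805, -0.0597, 0.1507]
tool_rot: [[-0.995, -0.103, 0.002], [-0.103, 0.995, -0.001], [-0.002, -0.001, -1.0]]
ft_force: [0.3, 0.6, 0.4]
grip_width: 0.0852
```

```bash
python3 -c "
from h import *
go(.5797,-.0586,.15,6)
shot('wrist','w2.png')"
```

```text
pos [ 0.5805 -0.0597  0.1507] yaw 5.93 shift [0.0007 0.0011 0.0007] turn -0.0013 w 0.0852 t 3.4 F [0.29 0.65 0.38] q6 -113.4
```

View pics/w2.png

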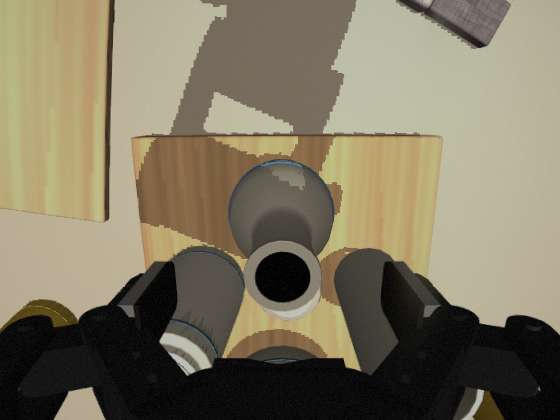

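Request:
{"fn": "play_rows", "kwargs": {"targets": "0 0.0013 0.001 0 0; 0 0.0013 0.001 0 0.3; 0 0.0013 0.001 0 0.5; 0 0.0013 0.001 0 0.7; 0 0.0013 0.001 0 0.8", "force": 40}}

```text
time_s: 3.95
position: [0.5801, -0.0584, 0.1488]
tool_rot: [[-0.995, -0.103, 0.0], [-0.103, 0.995, -0.0], [-0.0, -0.0, -1.0]]
ft_force: [1.0, 0.9, 1.7]
grip_width: 0.0291
```

Request:
{"fn": "play_rows", "kwargs": {"targets": "0 0 0 0 0.9; 0 0 0 0 1; 0 0 0 0 1; 0 0 0 0 1; 0 0 0 0 1"}}

```text
time_s: 4.45
position: [0.58, -0.0584, 0.1489]
tool_rot: [[-0.995, -0.103, 0.0], [-0.103, 0.995, -0.0], [-0.0, -0.0, -1.0]]
ft_force: [-0.6, -0.0, 4.6]
grip_width: 0.0294
```

```bash
python3 -c "
from h import *
go(.452,-.373,.24,6)
shot('wrist','w3.png')"
```

```text
pos [ 0.58   -0.0584  0.1489] yaw 5.92 shift [ 0.1597 -0.2998 -0.0912] turn -0.0015 w 0.0294 t 4.45 F [-0.63 -0.    4.59] q6 -113.3
```

View pics/w3.png

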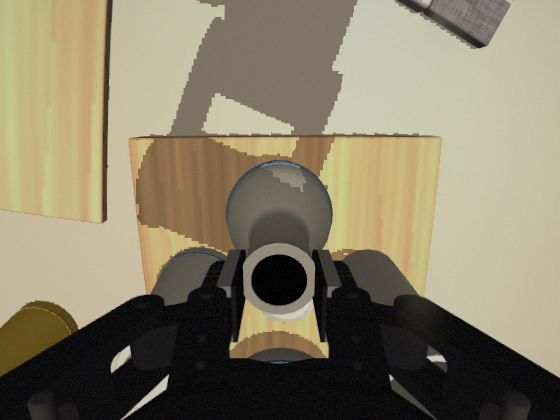

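Request:
{"fn": "play_rows", "kwargs": {"targets": "0 0 -0.01 0 1; 0 0 -0.03 0 1; 0 0 -0.06 0 1; 0 0 -0.09 0 1; 0.01 -0.02 -0.1 0 1"}}

```text
time_s: 5.0
position: [0.5731, -0.0781, 0.2517]
tool_rot: [[-0.994, -0.106, 0.004], [-0.106, 0.994, -0.001], [-0.004, -0.001, -1.0]]
ft_force: [0.7, -0.8, -2.9]
grip_width: 0.0293
```

Request:
{"fn": "play_rows", "kwargs": {"targets": "0.015 -0.03 0 0 1; 0.03 -0.06 0 0 1; 0.05 -0.1 0 0 1; 0.07 -0.14 0 0 1; 0.09 -0.175 0 0 1"}}

```text
time_s: 5.5
position: [0.4995, -0.2643, 0.2484]
tool_rot: [[-0.995, -0.103, -0.001], [-0.103, 0.995, 0.001], [0.001, 0.001, -1.0]]
ft_force: [0.1, 0.2, -2.3]
grip_width: 0.0293
```

```bash
python3 -c "
from h import *
go(.452,-.373,.118,6)"
```

```text
pos [ 0.4995 -0.2643  0.2484] yaw 5.9 shift [ 0.0582 -0.1033  0.1304] turn -0.0018 w 0.0293 t 5.5 F [ 0.07  0.2  -2.32] q6 -135.8
```

Request:
{"fn": "play_rows", "kwargs": {"targets": "0.02 -0.035 0 0 1; 0.04 -0.07 0.02 0 1; 0.055 -0.098 0.05 0 1; 0.058 -0.103 0.08 0 1; 0.058 -0.103 0.1 0 1"}}

```text
time_s: 6.0
position: [0.4519, -0.3718, 0.146]
tool_rot: [[-0.995, -0.101, -0.003], [-0.101, 0.995, 0.003], [0.002, 0.003, -1.0]]
ft_force: [0.3, 0.3, -3.3]
grip_width: 0.0294
```

```bash
python3 -c "
from h import *
go(.452,-.373,.117,6)"
```

```text
pos [ 0.4519 -0.3718  0.146 ] yaw 5.78 shift [-0.     -0.0013  0.029 ] turn -0.0039 w 0.0294 t 6.0 F [ 0.27  0.28 -3.29] q6 -146.8
```

Request:
{"fn": "play_rows", "kwargs": {"targets": "0 0 0.01 0 1; 0 0 0.02 0 1; 0 0 0.025 0 1; 0 0 0.028 0 1; 0 0 0.029 0 1"}}

```text
time_s: 6.5
position: [0.4538, -0.3711, 0.12]
tool_rot: [[-0.995, -0.103, 0.0], [-0.103, 0.995, -0.001], [-0.0, -0.001, -1.0]]
ft_force: [-0.4, 0.9, -2.4]
grip_width: 0.0295
```

Request:
{"fn": "play_rows", "kwargs": {"targets": "0 0 0 0 1; 0 0 0.001 0 1; 0 0 0.002 0 1; 0 0 0.002 0 1"}}

```text
time_s: 6.9
position: [0.4535, -0.3711, 0.1176]
tool_rot: [[-0.995, -0.103, 0.0], [-0.103, 0.995, -0.0], [-0.0, -0.0, -1.0]]
ft_force: [0.0, -0.5, -2.5]
grip_width: 0.029
```

Request:
{"fn": "play_rows", "kwargs": {"targets": "0 0 0.0005 0 1; 0 0 0.001 0 1; 0 0 0.001 0 1"}}

```text
time_s: 7.2
position: [0.4536, -0.3712, 0.117]
tool_rot: [[-0.995, -0.103, 0.0], [-0.103, 0.995, -0.0], [-0.0, -0.001, -1.0]]
ft_force: [0.5, -0.5, -0.1]
grip_width: 0.0297
```

Contact (weight went off the wrist). Release.

Request:
{"fn": "play_rows", "kwargs": {"targets": "0 0 0.0003 0 0.75; 0 0 0.0003 0 0.5; 0 0 0.0003 0 0.3; 0 0 0.0003 0 0; 0 0 0.0003 0 0"}}

```text
time_s: 7.7
position: [0.4535, -0.3711, 0.1163]
tool_rot: [[-0.995, -0.103, -0.0], [-0.103, 0.995, 0.0], [0.0, 0.0, -1.0]]
ft_force: [-1.1, -0.5, -0.3]
grip_width: 0.0836
```

```bash
python3 -c "
from h import *
go(.452,-.373,.117,6)
shot('wrist','w4.png')"
```

```text
pos [ 0.4535 -0.3711  0.1163] yaw 5.91 shift [ 0.0017 -0.0017 -0.0007] turn -0.0015 w 0.0836 t 7.7 F [-1.1  -0.45 -0.31] q6 -146.8
```

View pics/w4.png

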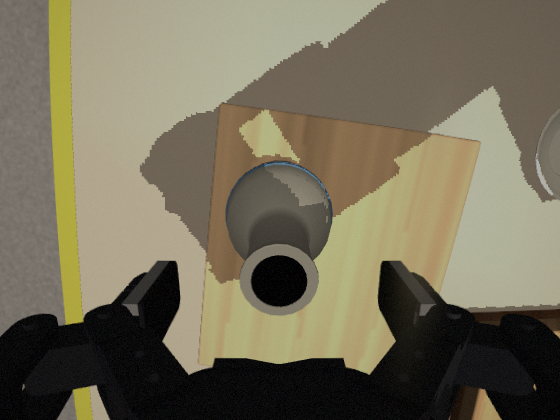

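Request:
{"fn": "play_rows", "kwargs": {"targets": "0 0 -0.03 0 0; 0 0 -0.07 0 0; 0 0 -0.12 0 0; 0 0 -0.15 0 0; -0.02 0.03 -0.16 0 0"}}

```text
time_s: 8.25
position: [0.4699, -0.342, 0.2797]
tool_rot: [[-0.995, -0.099, 0.004], [-0.099, 0.995, -0.005], [-0.003, -0.006, -1.0]]
ft_force: [1.4, -0.2, -0.3]
grip_width: 0.0856
```

```bash
python3 -c "
from h import *
go(.6636,-.1168,.23,6)"
```

```text
pos [ 0.4699 -0.342   0.2797] yaw 5.67 shift [-0.2149  0.2052  0.0492] turn -0.0058 w 0.0856 t 8.25 F [ 1.43 -0.24 -0.31] q6 -143.4
```

Request:
{"fn": "play_rows", "kwargs": {"targets": "-0.03 0.03 0 0 0; -0.065 0.065 0 0 0; -0.1 0.1 0 0 0; -0.135 0.135 0 0 0; -0.17 0.165 0 0 0"}}

```text
time_s: 8.75
position: [0.6234, -0.1554, 0.2766]
tool_rot: [[-0.995, -0.104, 0.0], [-0.104, 0.995, -0.0], [-0.0, -0.0, -1.0]]
ft_force: [0.5, -0.9, 0.4]
grip_width: 0.0855
```

Request:
{"fn": "play_rows", "kwargs": {"targets": "-0.03 0.03 0.01 0 0; -0.043 0.039 0.03 0 0; -0.043 0.039 0.05 0 0; -0.043 0.039 0.05 0 0; -0.043 0.039 0.05 0 0"}}

```text
time_s: 9.25
position: [0.6611, -0.1146, 0.2269]
tool_rot: [[-0.995, -0.103, 0.0], [-0.103, 0.995, -0.0], [-0.0, -0.0, -1.0]]
ft_force: [0.2, 0.1, 0.6]
grip_width: 0.085
```

```bash
python3 -c "
from h import *
go(.6636,-.1168,.118,6)
shot('wrist','w5.png')"
```

```text
pos [ 0.6611 -0.1146  0.2269] yaw 5.89 shift [-0.0023 -0.0024  0.1089] turn -0.0019 w 0.085 t 9.25 F [0.15 0.14 0.55] q6 -115.8
```

View pics/w5.png

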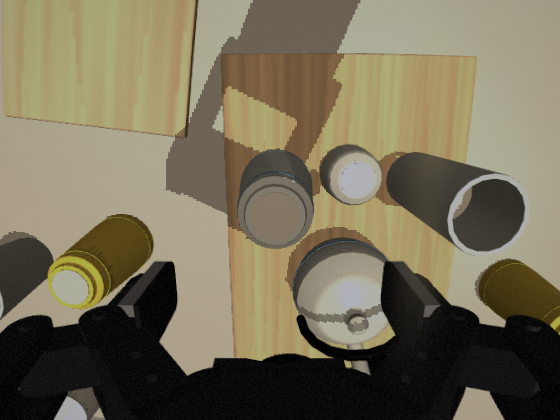

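Request:
{"fn": "play_rows", "kwargs": {"targets": "-0.0023 -0.0024 0.02 -0.002 0; -0.0023 -0.0024 0.05 -0.002 0; -0.0023 -0.0024 0.08 -0.002 0; -0.0023 -0.0024 0.1 -0.002 0; -0.0023 -0.0024 0.109 -0.002 0"}}

```text
time_s: 9.8
position: [0.6633, -0.117, 0.1167]
tool_rot: [[-0.995, -0.104, -0.001], [-0.104, 0.995, 0.0], [0.001, 0.0, -1.0]]
ft_force: [0.2, -1.0, -0.6]
grip_width: 0.0853
```

Request:
{"fn": "play_rows", "kwargs": {"targets": "0 0 0 0 0; 0 0 0 0 0; 0 0 0 0 0"}}

```text
time_s: 10.1
position: [0.6643, -0.1168, 0.1191]
tool_rot: [[-0.994, -0.105, 0.003], [-0.105, 0.994, -0.001], [-0.003, -0.001, -1.0]]
ft_force: [0.2, 0.6, -0.6]
grip_width: 0.0853
```

```bash
python3 -c "
from h import *
go(.6636,-.1168,.118,6)
shot('wrist','w6.png')"
```

```text
pos [ 0.6643 -0.1168  0.1191] yaw 6.02 shift [0.0007 0.0001 0.0011] turn 0.0004 w 0.0853 t 10.1 F [ 0.19  0.57 -0.58] q6 -116.0
```

View pics/w6.png

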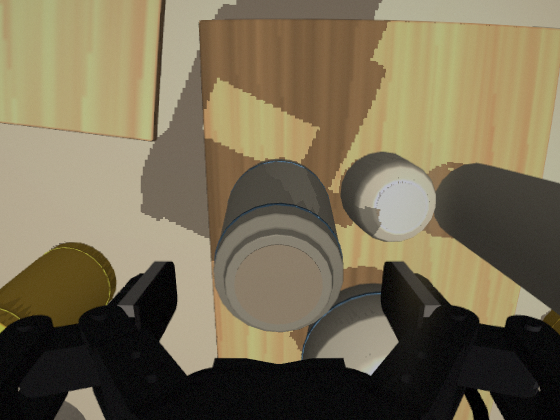

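Request:
{"fn": "play_rows", "kwargs": {"targets": "0 0 0 0 0.15; 0 0 0 0 0.3; 0 0 0 0 0.45; 0 0 0 0 0.7; 0 0 0 0 1"}}

```text
time_s: 10.65
position: [0.664, -0.1166, 0.1181]
tool_rot: [[-0.994, -0.105, 0.001], [-0.105, 0.994, -0.001], [-0.001, -0.001, -1.0]]
ft_force: [-0.3, -0.5, 5.9]
grip_width: 0.0533
```

Request:
{"fn": "play_rows", "kwargs": {"targets": "0 0 0 0 1; 0 0 0 0 1; 0 0 0 0 1; 0 0 0 0 1; 0 0 0 0 1"}}

```text
time_s: 11.15
position: [0.6639, -0.1166, 0.1181]
tool_rot: [[-0.994, -0.105, 0.001], [-0.105, 0.994, -0.0], [-0.001, -0.001, -1.0]]
ft_force: [-0.8, -0.7, 5.4]
grip_width: 0.0532
```

```bash
python3 -c "
from h import *
go(.567,-.373,.24,6)"
```

```text
pos [ 0.6639 -0.1166  0.1181] yaw 6.02 shift [ 0.1232 -0.2449 -0.1219] turn 0.0004 w 0.0532 t 11.15 F [-0.8  -0.69  5.39] q6 -116.0
```

Request:
{"fn": "play_rows", "kwargs": {"targets": "0 0 -0.01 0 1; 0 0 -0.03 0 1; 0 0 -0.06 0 1; 0 0 -0.09 0 1; 0 0 -0.12 0 1"}}

```text
time_s: 11.65
position: [0.6633, -0.1162, 0.2383]
tool_rot: [[-0.994, -0.105, -0.001], [-0.105, 0.994, 0.001], [0.001, 0.001, -1.0]]
ft_force: [-0.5, -0.1, -3.7]
grip_width: 0.0532
```

Request:
{"fn": "play_rows", "kwargs": {"targets": "0.015 -0.03 0 0 1; 0.03 -0.06 0 0 1; 0.05 -0.1 0 0 1; 0.07 -0.14 0 0 1; 0.09 -0.18 0 0 1"}}

```text
time_s: 12.15
position: [0.5921, -0.3061, 0.2371]
tool_rot: [[-0.994, -0.105, -0.001], [-0.105, 0.994, 0.001], [0.001, 0.001, -1.0]]
ft_force: [0.6, -0.1, -2.5]
grip_width: 0.0534
```

```bash
python3 -c "
from h import *
go(.567,-.373,.0861,6)"
```

```text
pos [ 0.5921 -0.3061  0.2371] yaw 6.05 shift [ 0.0319 -0.064   0.151 ] turn 0.0009 w 0.0534 t 12.15 F [ 0.61 -0.13 -2.49] q6 -133.5
```

Request:
{"fn": "play_rows", "kwargs": {"targets": "0.015 -0.03 0.01 0 1; 0.028 -0.056 0.03 0 1; 0.032 -0.064 0.06 0 1; 0.032 -0.064 0.09 0 1; 0.032 -0.064 0.12 0 1"}}

```text
time_s: 12.65
position: [0.5674, -0.3721, 0.1158]
tool_rot: [[-0.995, -0.104, -0.001], [-0.104, 0.995, 0.001], [0.001, 0.001, -1.0]]
ft_force: [0.9, 0.5, -2.6]
grip_width: 0.0533
```

Request:
{"fn": "play_rows", "kwargs": {"targets": "0 0 0.01 0 1; 0 0 0.02 0 1; 0 0 0.025 0 1; 0 0 0.028 0 1; 0 0 0.028 0 1"}}

```text
time_s: 13.15
position: [0.5682, -0.372, 0.0899]
tool_rot: [[-0.994, -0.105, 0.001], [-0.105, 0.994, -0.001], [-0.001, -0.001, -1.0]]
ft_force: [-0.6, 0.7, -2.5]
grip_width: 0.0536
```

Request:
{"fn": "play_rows", "kwargs": {"targets": "0 0 0.001 0 1; 0 0 0.002 0 1; 0 0 0.003 0 1; 0 0 0.0035 0 1; 0 0 0.0035 0 1"}}

```text
time_s: 13.65
position: [0.5681, -0.372, 0.0862]
tool_rot: [[-0.994, -0.105, 0.001], [-0.105, 0.994, -0.0], [-0.001, -0.001, -1.0]]
ft_force: [-0.7, 0.5, -0.2]
grip_width: 0.0528
```

Request:
{"fn": "play_rows", "kwargs": {"targets": "0 0 0.0005 0 1; 0 0 0.0005 0 0.4; 0 0 0.0005 0 0.2; 0 0 0.0005 0 0; 0 0 0.0005 0 0"}}

```text
time_s: 14.15
position: [0.5679, -0.3719, 0.0851]
tool_rot: [[-0.994, -0.105, -0.0], [-0.105, 0.994, 0.0], [0.0, 0.0, -1.0]]
ft_force: [-0.6, 0.8, 0.8]
grip_width: 0.0854
```

Request:
{"fn": "play_rows", "kwargs": {"targets": "0 0 -0.01 0 0; 0 0 -0.04 0 0; 0 0 -0.08 0 0; 0 0 -0.12 0 0; 0 0 -0.16 0 0"}}

```text
time_s: 14.65
position: [0.5677, -0.3717, 0.2479]
tool_rot: [[-0.994, -0.105, 0.001], [-0.105, 0.994, -0.001], [-0.0, -0.001, -1.0]]
ft_force: [0.7, -0.0, -0.6]
grip_width: 0.0854
```

```bash
python3 -c "
from h import *
go(.6436,.0234,.26,6)
shot('wrist','w7.png')"
```

```text
pos [ 0.5677 -0.3717  0.2479] yaw 6.03 shift [-0.1169  0.385  -0.0123] turn 0.0005 w 0.0854 t 14.65 F [ 0.68 -0.   -0.64] q6 -139.2
```

View pics/w7.png

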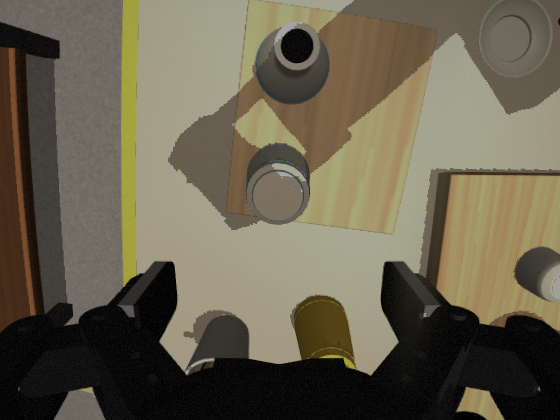

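Request:
{"fn": "play_rows", "kwargs": {"targets": "-0.01 0.03 -0.01 0 0; -0.022 0.07 -0.015 0 0; -0.034 0.11 -0.015 0 0; -0.046 0.15 -0.015 0 0; -0.058 0.19 -0.015 0 0"}}

```text
time_s: 15.2
position: [0.6057, -0.1753, 0.261]
tool_rot: [[-0.994, -0.105, 0.001], [-0.105, 0.994, -0.0], [-0.001, -0.0, -1.0]]
ft_force: [0.6, 0.0, 0.3]
grip_width: 0.0852
```

Request:
{"fn": "play_rows", "kwargs": {"targets": "-0.012 0.04 0 0 0; -0.024 0.08 0 0 0; -0.036 0.12 0 0 0; -0.05 0.165 0 0 0; -0.059 0.195 0 0 0"}}

```text
time_s: 15.7
position: [0.644, 0.0262, 0.261]
tool_rot: [[-0.994, -0.107, 0.001], [-0.107, 0.994, 0.0], [-0.001, 0.0, -1.0]]
ft_force: [0.7, -0.4, -0.7]
grip_width: 0.0856
```

Request:
{"fn": "play_rows", "kwargs": {"targets": "0 0 0.02 0 0; 0 0 0.04 0 0; 0 0 0.04 0 0"}}

```text
time_s: 16.0
position: [0.6429, 0.0237, 0.2181]
tool_rot: [[-0.994, -0.106, -0.005], [-0.106, 0.994, 0.001], [0.005, 0.001, -1.0]]
ft_force: [-0.8, -1.0, 0.5]
grip_width: 0.0853
```

```bash
python3 -c "
from h import *
go(.6436,.0234,.14,6)"
```

```text
pos [0.6429 0.0237 0.2181] yaw 6.06 shift [-0.0011 -0.0005  0.0781] turn 0.001 w 0.0853 t 16.0 F [-0.76 -0.98  0.47] q6 -104.5
```

Request:
{"fn": "play_rows", "kwargs": {"targets": "-0.0003 -0.0005 0.02 0 0; -0.0003 -0.0005 0.045 0 0; -0.0003 -0.0005 0.07 0 0; -0.0003 -0.0005 0.079 0 0; -0.0003 -0.0005 0.079 0 0"}}

```text
time_s: 16.5
position: [0.6442, 0.0226, 0.1414]
tool_rot: [[-0.995, -0.105, -0.001], [-0.105, 0.995, 0.0], [0.001, 0.0, -1.0]]
ft_force: [-0.7, -0.1, -0.0]
grip_width: 0.0854
```

Request:
{"fn": "play_rows", "kwargs": {"targets": "0 0 0 0 0; 0 0 0 0 0; 0 0 0 0 0"}}

```text
time_s: 16.8
position: [0.6447, 0.0227, 0.1425]
tool_rot: [[-0.994, -0.105, 0.002], [-0.105, 0.994, -0.0], [-0.002, -0.001, -1.0]]
ft_force: [-0.4, 0.5, 0.3]
grip_width: 0.0851
```

```bash
python3 -c "
from h import *
go(.6436,.0234,.14,6)
shot('wrist','w8.png')"
```

```text
pos [0.6447 0.0227 0.1425] yaw 6.03 shift [0.001  0.0008 0.0025] turn 0.0005 w 0.0851 t 16.8 F [-0.45  0.54  0.27] q6 -104.5
```

View pics/w8.png

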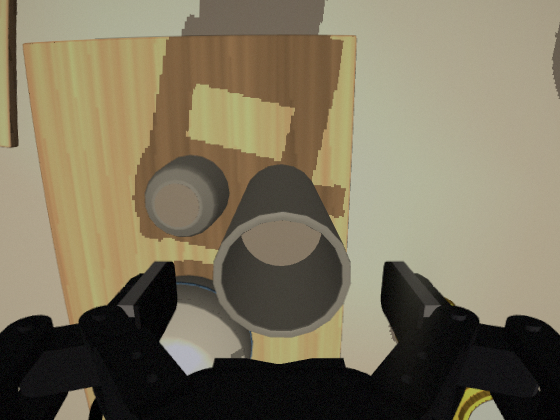

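Request:
{"fn": "play_rows", "kwargs": {"targets": "0 0.0012 0.001 0 0.1; 0 0.0012 0.0015 0 0.25; 0 0.0012 0.0015 0 0.4; 0 0.0012 0.0015 0 0.7; 0 0.0012 0.0015 0 1"}}

```text
time_s: 17.35
position: [0.6443, 0.0239, 0.1403]
tool_rot: [[-0.994, -0.105, 0.001], [-0.105, 0.994, -0.0], [-0.001, -0.0, -1.0]]
ft_force: [-1.6, -0.6, 5.5]
grip_width: 0.056
```

Request:
{"fn": "play_rows", "kwargs": {"targets": "0 0 0 0 1; 0 0 0 0 1; 0 0 0 0 1; 0 0 0 0 1; 0 0 0 0 1"}}

```text
time_s: 17.85
position: [0.6443, 0.0239, 0.1403]
tool_rot: [[-0.994, -0.105, 0.001], [-0.105, 0.994, -0.0], [-0.001, -0.0, -1.0]]
ft_force: [-0.5, 0.2, 5.9]
grip_width: 0.0561
```

```bash
python3 -c "
from h import *
go(.507,-.268,.300,6)"
```

```text
pos [0.6443 0.0239 0.1403] yaw 6.03 shift [ 0.1671 -0.2759 -0.1598] turn 0.0005 w 0.0561 t 17.85 F [-0.47  0.2   5.91] q6 -104.4
```

Request:
{"fn": "play_rows", "kwargs": {"targets": "0 0 -0.01 0 1; 0 0 -0.035 0 1; 0 0 -0.07 0 1; 0 0 -0.11 0 1; 0 0 -0.15 0 1"}}

```text
time_s: 18.35
position: [0.6436, 0.0241, 0.2909]
tool_rot: [[-0.994, -0.105, -0.002], [-0.105, 0.994, 0.0], [0.002, 0.0, -1.0]]
ft_force: [1.5, -0.7, -2.7]
grip_width: 0.0555
```

Request:
{"fn": "play_rows", "kwargs": {"targets": "0.015 -0.025 0 0 1; 0.035 -0.06 0 0 1; 0.06 -0.1 0 0 1; 0.085 -0.14 0 0 1; 0.11 -0.18 0 0 1"}}

```text
time_s: 18.85
position: [0.5524, -0.1678, 0.2896]
tool_rot: [[-0.994, -0.105, -0.001], [-0.105, 0.994, 0.001], [0.001, 0.001, -1.0]]
ft_force: [1.1, -0.1, -2.9]
grip_width: 0.0563
```

```bash
python3 -c "
from h import *
go(.507,-.268,.1083,6)"
```

```text
pos [ 0.5524 -0.1678  0.2896] yaw 6.05 shift [ 0.0555 -0.0949  0.1813] turn 0.0008 w 0.0563 t 18.85 F [ 1.13 -0.09 -2.86] q6 -124.7
```

Request:
{"fn": "play_rows", "kwargs": {"targets": "0.02 -0.035 0 0 1; 0.04 -0.07 0 0 1; 0.0555 -0.095 0.02 0 1; 0.0555 -0.095 0.06 0 1; 0.0555 -0.095 0.1 0 1"}}

```text
time_s: 19.35
position: [0.5078, -0.2678, 0.1887]
tool_rot: [[-0.995, -0.103, 0.0], [-0.103, 0.995, -0.0], [-0.0, -0.0, -1.0]]
ft_force: [-0.2, 0.7, -3.2]
grip_width: 0.0561
```

Request:
{"fn": "play_rows", "kwargs": {"targets": "0 0 0.03 0 1; 0 0 0.055 0 1; 0 0 0.07 0 1; 0 0 0.077 0 1; 0 0 0.078 0 1"}}

```text
time_s: 19.85
position: [0.5082, -0.2667, 0.1112]
tool_rot: [[-0.994, -0.105, -0.001], [-0.105, 0.994, 0.001], [0.001, 0.001, -1.0]]
ft_force: [-0.8, 0.5, -2.6]
grip_width: 0.0563
```

Request:
{"fn": "play_rows", "kwargs": {"targets": "0 0 0.0005 0 1; 0 0 0.001 0 1; 0 0 0.0015 0 1; 0 0 0.0015 0 1"}}

```text
time_s: 20.25
position: [0.5085, -0.267, 0.1107]
tool_rot: [[-0.994, -0.105, 0.0], [-0.105, 0.994, -0.0], [-0.0, -0.0, -1.0]]
ft_force: [-0.2, 0.5, -3.8]
grip_width: 0.0561
```

Request:
{"fn": "play_rows", "kwargs": {"targets": "0 0 0.001 0 1; 0 0 0.0015 0 1; 0 0 0.002 0 1; 0 0 0.002 0 1"}}

```text
time_s: 20.65
position: [0.5085, -0.2669, 0.1084]
tool_rot: [[-0.994, -0.105, 0.0], [-0.105, 0.994, -0.0], [-0.0, -0.0, -1.0]]
ft_force: [0.3, -1.0, -3.0]
grip_width: 0.0562
```

Request:
{"fn": "play_rows", "kwargs": {"targets": "0 0 0.0005 0 1; 0 0 0.0007 0 1; 0 0 0.0007 0 1"}}

```text
time_s: 20.95
position: [0.5086, -0.267, 0.1083]
tool_rot: [[-0.994, -0.105, 0.001], [-0.105, 0.994, -0.001], [-0.001, -0.001, -1.0]]
ft_force: [-1.3, 1.2, 6.3]
grip_width: 0.056
```

Request:
{"fn": "play_rows", "kwargs": {"targets": "0 0 -0.0003 0 0.4; 0 0 -0.0003 0 0.2; 0 0 -0.0003 0 0; 0 0 -0.0003 0 0; 0 0 -0.0003 0 0"}}

```text
time_s: 21.45
position: [0.5084, -0.2669, 0.1077]
tool_rot: [[-0.994, -0.105, -0.0], [-0.105, 0.994, 0.0], [0.0, 0.0, -1.0]]
ft_force: [0.5, 0.7, -0.2]
grip_width: 0.0858
```

Request:
{"fn": "play_rows", "kwargs": {"targets": "0 0 -0.02 0 0; 0 0 -0.05 0 0; 0 0 -0.09 0 0; 0 0 -0.13 0 0; -0.03 0.05 -0.15 0 0"}}

```text
time_s: 21.95
position: [0.5282, -0.2277, 0.2578]
tool_rot: [[-0.995, -0.099, 0.004], [-0.099, 0.995, -0.005], [-0.004, -0.005, -1.0]]
ft_force: [1.0, -0.6, -0.9]
grip_width: 0.0852
```

```bash
python3 -c "
from h import *
go(.643,-.0462,.2,6)
shot('top','t2.png')"
```

```text
pos [ 0.5282 -0.2277  0.2578] yaw 5.68 shift [-0.132   0.1695  0.0575] turn -0.0055 w 0.0852 t 21.95 F [ 1.01 -0.56 -0.92] q6 -130.8
```

View pics/t2.png

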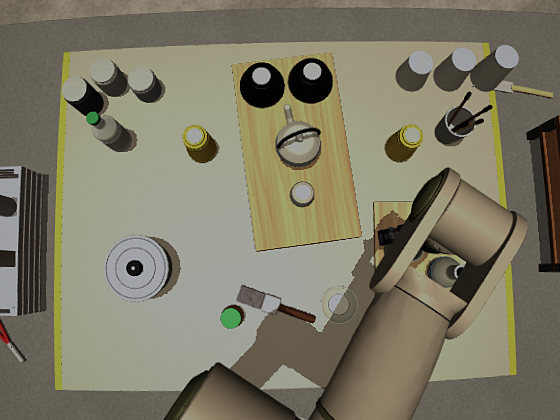

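Request:
{"fn": "play_rows", "kwargs": {"targets": "-0.02 0.025 0 -0.002 0; -0.05 0.065 0 -0.005 0; -0.08 0.1 0 -0.005 0; -0.11 0.14 0.02 -0.005 0; -0.13 0.165 0.05 -0.005 0"}}

```text
time_s: 22.5
position: [0.642, -0.0439, 0.2051]
tool_rot: [[-0.994, -0.112, 0.004], [-0.112, 0.994, -0.001], [-0.004, -0.001, -1.0]]
ft_force: [0.1, -0.1, 0.5]
grip_width: 0.0855
```

Request:
{"fn": "play_rows", "kwargs": {"targets": "0 0 0 0 0; 0 0 0 0 0; 0 0 0 0 0"}}

```text
time_s: 22.8
position: [0.6404, -0.0472, 0.2051]
tool_rot: [[-0.994, -0.109, 0.002], [-0.109, 0.994, -0.001], [-0.001, -0.001, -1.0]]
ft_force: [-0.2, 0.5, 0.4]
grip_width: 0.0858
```

```bash
python3 - <<'E'
from m import *
go(.643,-.0462,.2,6)
d=shot('wrist','w9.png'); P=cloud(d).reshape(-1,3)
q=P[(np.hypot(P[:,0]-.643,P[:,1]+.046)<.034)&(P[:,2]>.05)&(P[:,2]<.078)]; print(len(q),fitc(q,.0278),fitc(q))
q=P[(np.hypot(P[:,0]-.643,P[:,1]+.046)<.03)&(abs(P[:,2]-.09)<.003)]; print(q.mean(0))
q=P[(np.hypot(P[:,0]-.743,P[:,1]+.036)<.07)&(P[:,2]>.05)&(abs(P[:,1]+.04)<.03)]; print('teapot min x by z',[(round(z,2),round(q[abs(q[:,2]-z)<.005][:,0].min(),4)) for z in (.06,.07,.08,.09,.1,.11,.12,.13,.14) if (abs(q[:,2]-z)<.005).any()])
E
```

```text
pos [ 0.6404 -0.0472  0.2051] yaw 6.27 shift [-0.0027  0.0007  0.0051] turn 0.0047 w 0.0858 t 22.8 F [-0.17  0.46  0.43] q6 -111.0
388 [ 0.64463784 -0.04585051] [ 0.6436316  -0.04597267  0.02692623]
[ 0.64319185 -0.04606517  0.08955666]
teapot min x by z [(0.06, np.float64(0.7079)), (0.07, np.float64(0.7059)), (0.08, np.float64(0.7031)), (0.09, np.float64(0.7033)), (0.1, np.float64(0.7051)), (0.11, np.float64(0.7061)), (0.12, np.float64(0.7131)), (0.13, np.float64(0.72)), (0.14, np.float64(0.7431))]
```

View pics/w9.png

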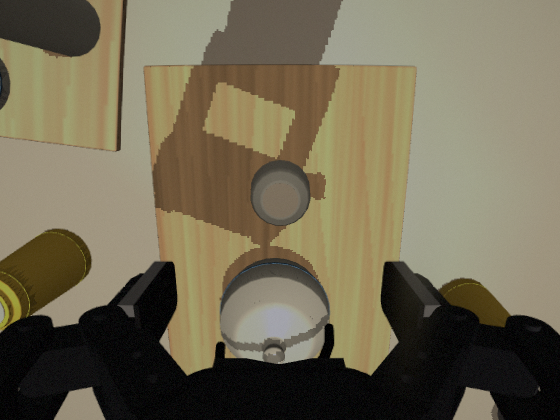

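Request:
{"fn": "play_rows", "kwargs": {"targets": "-0.003 0.0008 0.03 0.005 0; -0.003 0.0008 0.06 0.005 0; -0.003 0.0008 0.09 0.005 0; -0.003 0.0008 0.11 0.005 0; -0.003 0.0008 0.12 0.005 0"}}

```text
time_s: 23.35
position: [0.6426, -0.0462, 0.0833]
tool_rot: [[-0.995, -0.103, -0.001], [-0.103, 0.995, 0.0], [0.001, 0.0, -1.0]]
ft_force: [-0.1, 0.8, -0.3]
grip_width: 0.0852
```

Request:
{"fn": "play_rows", "kwargs": {"targets": "0 0 0.015 0 0; 0 0 0.025 0 0; 0 0 0.03 0 0; 0 0 0.03 0 0; 0 0 0.03 0 0"}}

```text
time_s: 23.85
position: [0.6436, -0.0454, 0.055]
tool_rot: [[-0.994, -0.105, 0.001], [-0.105, 0.994, -0.0], [-0.001, -0.0, -1.0]]
ft_force: [-0.5, -0.2, -0.2]
grip_width: 0.0854
```

```bash
python3 - <<'E'
from m import *
go(.6435,-.046,.045,6)
d=shot('wrist','w10.png')
E
```

```text
pos [ 0.6436 -0.0454  0.055 ] yaw 6.02 shift [ 0.0002 -0.0006  0.01  ] turn 0.0004 w 0.0854 t 23.85 F [-0.47 -0.15 -0.23] q6 -110.5
```

View pics/w10.png

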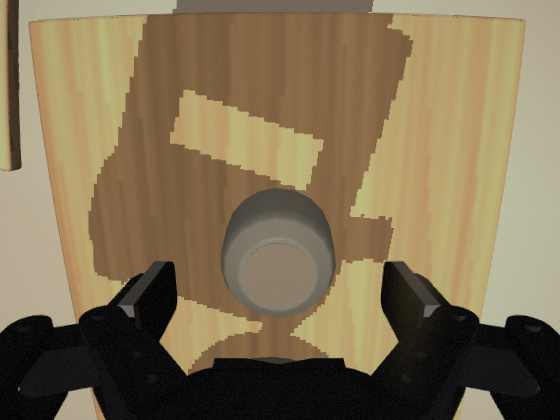

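Request:
{"fn": "play_rows", "kwargs": {"targets": "0 0 0.005 0 0; 0 0 0.009 0 0.1; 0 0 0.009 0 0.25; 0 0 0.009 0 0.4; 0 0 0.009 0 0.7", "force": 30}}

```text
time_s: 24.4
position: [0.6433, -0.0452, 0.0456]
tool_rot: [[-0.994, -0.105, 0.0], [-0.105, 0.994, -0.0], [-0.0, -0.0, -1.0]]
ft_force: [-2.1, -0.0, 3.2]
grip_width: 0.0512
```

Request:
{"fn": "play_rows", "kwargs": {"targets": "0 0 0 0 1; 0 0 0 0 1; 0 0 0 0 1; 0 0 0 0 1; 0 0 0 0 1"}}

```text
time_s: 24.9
position: [0.6432, -0.0452, 0.0455]
tool_rot: [[-0.994, -0.105, 0.0], [-0.105, 0.994, -0.0], [-0.0, -0.0, -1.0]]
ft_force: [-1.5, -0.1, 5.2]
grip_width: 0.0515
```

Request:
{"fn": "play_rows", "kwargs": {"targets": "0 0 -0.01 0 1; 0 0 -0.03 0 1; 0 0 -0.07 0 1; 0 0 -0.12 0 1; 0 0 -0.16 0 1"}}

```text
time_s: 25.4
position: [0.6434, -0.0451, 0.2083]
tool_rot: [[-0.994, -0.105, 0.002], [-0.105, 0.994, -0.0], [-0.002, -0.001, -1.0]]
ft_force: [0.4, -0.6, -0.2]
grip_width: 0.0513
```

```bash
python3 - <<'E'
from m import *
go(.52,.332,.20,6)
E
```

```text
pos [ 0.6434 -0.0451  0.2083] yaw 6.03 shift [0.0831 0.388  0.0079] turn 0.0005 w 0.0513 t 25.4 F [ 0.35 -0.57 -0.2 ] q6 -110.5
```

Request:
{"fn": "play_rows", "kwargs": {"targets": "0.008 0.035 0 0 1; 0.017 0.075 0 0 1; 0.026 0.12 0 0 1; 0.035 0.16 0 0 1; 0.043 0.2 0 0 1"}}

```text
time_s: 25.9
position: [0.5786, 0.1508, 0.2055]
tool_rot: [[-0.994, -0.105, 0.0], [-0.105, 0.994, 0.0], [-0.0, 0.0, -1.0]]
ft_force: [0.8, -0.3, -1.0]
grip_width: 0.0515
```

Request:
{"fn": "play_rows", "kwargs": {"targets": "0.01 0.045 0 0 1; 0.02 0.09 0 0 1; 0.03 0.135 0 0 1; 0.038 0.175 0 0 1; 0.04 0.188 0 0 1"}}

```text
time_s: 26.4
position: [0.5182, 0.3354, 0.2054]
tool_rot: [[-0.994, -0.109, -0.0], [-0.109, 0.994, 0.001], [0.0, 0.001, -1.0]]
ft_force: [0.1, -0.3, -1.1]
grip_width: 0.0512
```

Request:
{"fn": "play_rows", "kwargs": {"targets": "0 0 0 0 1; 0 0 0 0 1; 0 0 0 0 1"}}

```text
time_s: 26.7
position: [0.5207, 0.3305, 0.2052]
tool_rot: [[-0.995, -0.103, 0.0], [-0.103, 0.995, -0.0], [-0.0, -0.0, -1.0]]
ft_force: [-0.2, -0.0, -1.1]
grip_width: 0.0515
```

```bash
python3 - <<'E'
from m import *
go(.484,.332,.20,6)
d=shot('wrist','w11.png'); P=cloud(d)
P=P.reshape(-1,3)
m=(abs(P[:,2]-.086)<.004)&(np.hypot(P[:,0]-.484,P[:,1]-.332)<.09);q=(P[m][:,:2]*1000).astype(np.float32); print(len(q),cv2.minEnclosingCircle(q),P[m][:,2].mean())
m=(abs(P[:,2]-.102)<.004)&(np.hypot(P[:,0]-.484,P[:,1]-.332)<.04);q=P[m];print(len(q),q.mean(0), cv2.minEnclosingCircle((q[:,:2]*1000).astype(np.float32)) if len(q) else 0)
E
```

```text
pos [0.5207 0.3305 0.2052] yaw 5.92 shift [0.0363 0.0053 0.0052] turn -0.0014 w 0.0515 t 26.7 F [-0.22 -0.02 -1.13] q6 -74.5
20519 ((483.69134521484375, 333.1636047363281), 75.0298843383789) 0.08598486239737907
1338 [0.4833157  0.33307745 0.10122022] ((483.49603271484375, 333.0628967285156), 16.859569549560547)
```

View pics/w11.png

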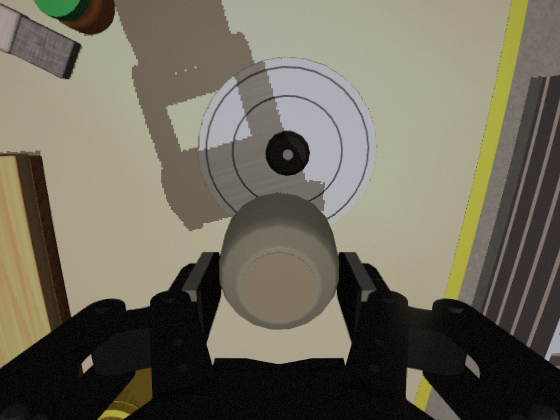

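Request:
{"fn": "play_rows", "kwargs": {"targets": "0.01 0.002 0 0 1; 0.025 0.004 0 0 1; 0.0362 0.006 0.01 0 1; 0.0362 0.006 0.04 0 1; 0.0362 0.006 0.07 0 1"}}

```text
time_s: 27.25
position: [0.4828, 0.3339, 0.1352]
tool_rot: [[-0.995, -0.105, 0.002], [-0.105, 0.995, 0.001], [-0.002, 0.001, -1.0]]
ft_force: [0.6, 0.0, -1.3]
grip_width: 0.0511
```

Request:
{"fn": "play_rows", "kwargs": {"targets": "0 0 0.01 0 1; 0 0 0.01 0 1; 0 0 0.01 0 1; 0 0 0.01 0 1"}}

```text
time_s: 27.65
position: [0.484, 0.3344, 0.1267]
tool_rot: [[-0.994, -0.105, 0.003], [-0.105, 0.994, 0.001], [-0.003, 0.001, -1.0]]
ft_force: [-0.0, 0.4, -0.8]
grip_width: 0.0514
```

```bash
python3 - <<'E'
from m import *
go(.484,.333,.0875,6)
d=shot('wrist','w12.png'); P=cloud(d).reshape(-1,3)
q=P[(np.hypot(P[:,0]-.484,P[:,1]-.333)<.03)&(P[:,2]>.15)&(P[:,2]<.18)]; print(len(q), q.mean(0),np.percentile(q[:,2],98))
q=q[q[:,2]>np.percentile(q[:,2],98)-.003]; print(q.mean(0))
d=shot('side','s3.png')
E
```

```text
pos [0.484  0.3344 0.1267] yaw 6.02 shift [ 0.0002 -0.0014  0.0392] turn 0.0003 w 0.0514 t 27.65 F [-0.03  0.44 -0.76] q6 -72.9
12792 [0.47886946 0.333322   0.16779823] 0.17633516880786815
[0.48251968 0.33182739 0.17664508]
```

View pics/w12.png

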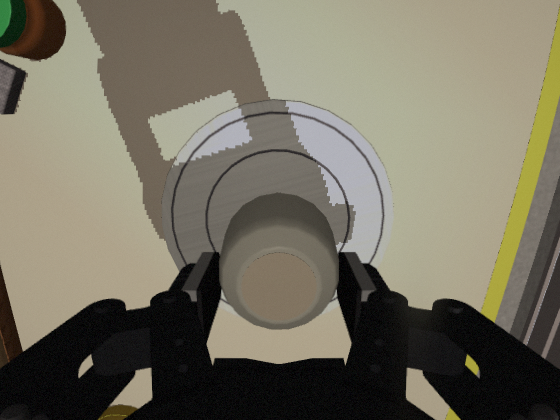

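View pics/s3.png

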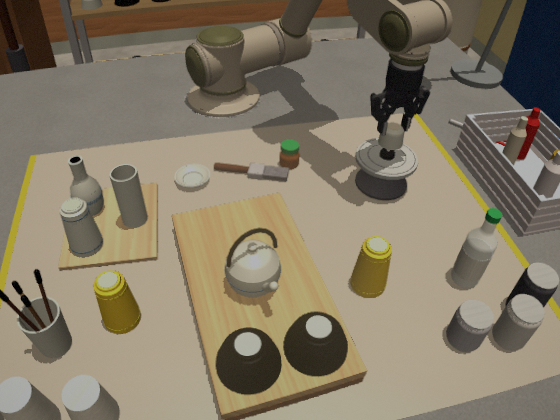

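Request:
{"fn": "play_rows", "kwargs": {"targets": "0 -0.001 0.008 0 1; 0 -0.001 0.016 0 1; 0 -0.001 0.024 0 1; 0 -0.001 0.032 0 1; 0 -0.001 0.036 0 1"}}

```text
time_s: 28.25
position: [0.483, 0.333, 0.0879]
tool_rot: [[-0.994, -0.105, -0.001], [-0.105, 0.994, -0.001], [0.002, -0.0, -1.0]]
ft_force: [0.7, -0.4, -0.4]
grip_width: 0.0515
```

Request:
{"fn": "play_rows", "kwargs": {"targets": "0 0 0 0 1; 0 0 0.001 0 1; 0 0 0.001 0 1; 0 0 0.001 0 1"}}

```text
time_s: 28.65
position: [0.4835, 0.3332, 0.0884]
tool_rot: [[-0.994, -0.105, 0.0], [-0.105, 0.994, 0.0], [-0.0, 0.0, -1.0]]
ft_force: [-0.6, 0.3, -0.0]
grip_width: 0.0507
```

Request:
{"fn": "play_rows", "kwargs": {"targets": "0 0 0.0005 0 1; 0 0 0.001 0 1; 0 0 0.001 0 1"}}

```text
time_s: 28.95
position: [0.4836, 0.3332, 0.0876]
tool_rot: [[-0.994, -0.105, 0.001], [-0.105, 0.994, 0.0], [-0.001, 0.0, -1.0]]
ft_force: [-1.1, -0.8, 2.7]
grip_width: 0.0514
```

Request:
{"fn": "play_rows", "kwargs": {"targets": "0 0 0.0003 0 1; 0 0 0.0005 0 1; 0 0 0.0005 0 1"}}

```text
time_s: 29.25
position: [0.4836, 0.3333, 0.0875]
tool_rot: [[-0.994, -0.105, 0.001], [-0.105, 0.994, 0.0], [-0.001, 0.0, -1.0]]
ft_force: [-2.5, -0.1, 7.9]
grip_width: 0.0513
```

Seated on the head at the expected height. Release.

Request:
{"fn": "play_rows", "kwargs": {"targets": "0 0 -0.0003 0 0.45; 0 0 -0.0005 0 0.3; 0 0 -0.0005 0 0.1; 0 0 -0.0005 0 0; 0 0 -0.0005 0 0"}}

```text
time_s: 29.75
position: [0.4834, 0.3331, 0.0869]
tool_rot: [[-0.994, -0.105, -0.0], [-0.105, 0.994, -0.0], [0.0, -0.0, -1.0]]
ft_force: [-0.8, -0.4, 0.5]
grip_width: 0.0854
```

Request:
{"fn": "play_rows", "kwargs": {"targets": "0 0 -0.01 0 0; 0 0 -0.03 0 0; 0 0 -0.07 0 0; 0 0 -0.12 0 0; 0 0 -0.17 0 0"}}

```text
time_s: 30.25
position: [0.4829, 0.333, 0.2597]
tool_rot: [[-0.994, -0.105, 0.0], [-0.105, 0.994, 0.0], [-0.0, 0.0, -1.0]]
ft_force: [0.9, -0.1, 0.7]
grip_width: 0.0854
```

```bash
python3 - <<'E'
from m import *
go(.508,-.267,.27,6)
d=shot('wrist','w13.png'); P=cloud(d).reshape(-1,3)
q=P[(np.hypot(P[:,0]-.484,P[:,1]-.333)<.03)&(P[:,2]>.12)&(P[:,2]<.15)]; print(len(q), q.mean(0))
m=(abs(P[:,2]-.086)<.004)&(np.hypot(P[:,0]-.484,P[:,1]-.332)<.09);q=(P[m][:,:2]*1000).astype(np.float32); print(len(q),cv2.minEnclosingCircle(q),P[m][:,2].mean())
E
```

```text
pos [0.4829 0.333  0.2597] yaw 6.03 shift [ 0.0381 -0.5993 -0.0103] turn 0.0005 w 0.0854 t 30.25 F [ 0.93 -0.05  0.69] q6 -73.0
2507 [0.48191908 0.33290356 0.12935117]
13871 ((483.5411376953125, 333.2568054199219), 75.1236343383789) 0.08590447132393951
```

View pics/w13.png

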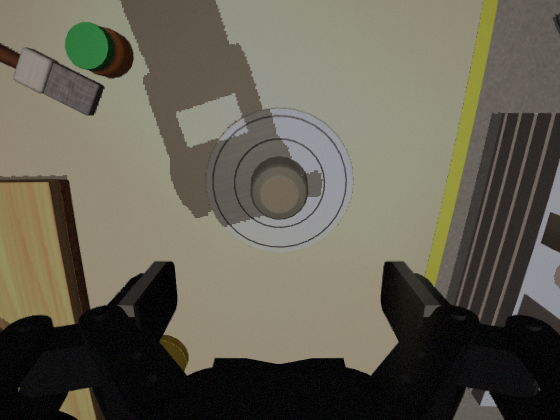

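Request:
{"fn": "play_rows", "kwargs": {"targets": "0.002 -0.03 -0.01 0 0; 0.005 -0.07 -0.02 0 0; 0.008 -0.12 -0.02 0 0; 0.011 -0.165 -0.02 0 0; 0.014 -0.21 -0.02 0 0"}}

```text
time_s: 30.8
position: [0.4912, 0.1212, 0.2778]
tool_rot: [[-0.994, -0.105, 0.001], [-0.105, 0.994, -0.0], [-0.001, -0.0, -1.0]]
ft_force: [0.2, 0.1, -0.4]
grip_width: 0.0854
```

Request:
{"fn": "play_rows", "kwargs": {"targets": "0.002 -0.04 0 0 0; 0.005 -0.08 0 0 0; 0.008 -0.12 0 0 0; 0.01 -0.16 0 0 0; 0.012 -0.2 0 0 0"}}

```text
time_s: 31.3
position: [0.5003, -0.0789, 0.2778]
tool_rot: [[-0.994, -0.105, 0.001], [-0.105, 0.994, -0.0], [-0.001, -0.0, -1.0]]
ft_force: [0.4, 0.4, -1.0]
grip_width: 0.0855
```

Request:
{"fn": "play_rows", "kwargs": {"targets": "0.002 -0.04 0 0 0; 0.005 -0.08 0 0 0; 0.008 -0.12 0 0 0; 0.01 -0.16 0 0 0; 0.012 -0.19 0 0 0"}}

```text
time_s: 31.8
position: [0.5083, -0.2698, 0.2774]
tool_rot: [[-0.995, -0.104, 0.0], [-0.104, 0.995, -0.0], [-0.0, -0.001, -1.0]]
ft_force: [0.2, 0.3, -0.1]
grip_width: 0.0858
```

Request:
{"fn": "play_rows", "kwargs": {"targets": "0 0 0.02 0 0; 0 0 0.05 0 0; 0 0 0.06 0 0; 0 0 0.06 0 0"}}

```text
time_s: 32.2
position: [0.5082, -0.2671, 0.2165]
tool_rot: [[-0.994, -0.105, -0.002], [-0.105, 0.994, 0.001], [0.002, 0.002, -1.0]]
ft_force: [-0.3, 0.6, 0.8]
grip_width: 0.0852
```

```bash
python3 - <<'E'
from m import *
go(.5085,-.267,.1083,6)
d=shot('wrist','w14.png'); P=cloud(d).reshape(-1,3)
q=P[(np.hypot(P[:,0]-.5085,P[:,1]+.267)<.04)&(abs(P[:,2]-.15)<.004)]; print(len(q), cv2.minEnclosingCircle((q[:,:2]*1000).astype(np.float32)))
E
```

```text
pos [ 0.5082 -0.2671  0.2165] yaw 6.04 shift [-4.000e-04 -1.000e-04  1.082e-01] turn 0.0006 w 0.0852 t 32.2 F [-0.33  0.6   0.85] q6 -135.6
1401 ((508.5345458984375, -267.4537658691406), 28.957229614257812)
```

View pics/w14.png

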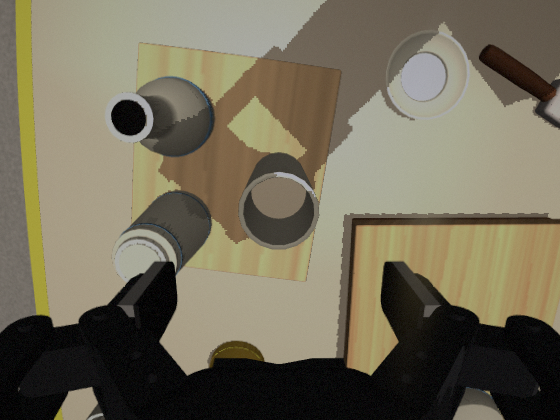

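Request:
{"fn": "play_rows", "kwargs": {"targets": "0 0 0.03 0 0; 0 0 0.06 0 0; 0 0 0.09 0 0; 0 0 0.104 0 0; 0 0 0.108 0 0", "force": 40}}

```text
time_s: 32.75
position: [0.5089, -0.2675, 0.1092]
tool_rot: [[-0.994, -0.105, -0.0], [-0.105, 0.994, 0.0], [0.0, 0.0, -1.0]]
ft_force: [0.5, -0.6, -0.3]
grip_width: 0.0852
```

Request:
{"fn": "play_rows", "kwargs": {"targets": "0 0 0 0 0; 0 0 0 0 0; 0 0 0 0 0.15; 0 0 0 0 0.3; 0 0 0 0 0.4"}}

```text
time_s: 33.25
position: [0.5092, -0.2677, 0.1105]
tool_rot: [[-0.994, -0.105, 0.002], [-0.105, 0.994, -0.001], [-0.002, -0.001, -1.0]]
ft_force: [-0.3, 1.1, 5.1]
grip_width: 0.056
```

Request:
{"fn": "play_rows", "kwargs": {"targets": "0 0 0 0 0.7; 0 0 0 0 1; 0 0 0 0 1; 0 0 0 0 1; 0 0 0 0 1"}}

```text
time_s: 33.75
position: [0.5091, -0.2677, 0.1105]
tool_rot: [[-0.994, -0.105, 0.002], [-0.105, 0.994, -0.001], [-0.002, -0.001, -1.0]]
ft_force: [-0.8, 0.4, 7.1]
grip_width: 0.0561
```

```bash
python3 - <<'E'
from m import *
go(.6443,.0239,.27,6)
E
```

```text
pos [ 0.5091 -0.2677  0.1105] yaw 6.04 shift [-0.1654  0.2755 -0.1597] turn 0.0007 w 0.0561 t 33.75 F [-0.83  0.45  7.11] q6 -135.6
```

Request:
{"fn": "play_rows", "kwargs": {"targets": "0 0 -0.01 0 1; 0 0 -0.035 0 1; 0 0 -0.07 0 1; 0 0 -0.11 0 1; 0 0 -0.15 0 1"}}

```text
time_s: 34.25
position: [0.5081, -0.2672, 0.2609]
tool_rot: [[-0.994, -0.105, -0.001], [-0.105, 0.994, 0.001], [0.001, 0.001, -1.0]]
ft_force: [1.7, -0.0, -2.1]
grip_width: 0.0558
```

Request:
{"fn": "play_rows", "kwargs": {"targets": "-0.015 0.025 0 0 1; -0.035 0.06 0 0 1; -0.06 0.1 0 0 1; -0.085 0.14 0 0 1; -0.11 0.18 0 0 1"}}

```text
time_s: 34.75
position: [0.5993, -0.0752, 0.2595]
tool_rot: [[-0.995, -0.105, -0.001], [-0.105, 0.995, 0.0], [0.001, 0.0, -1.0]]
ft_force: [0.5, -1.1, -2.4]
grip_width: 0.0559
```

```bash
python3 - <<'E'
from m import *
go(.6449,.0239,.1425,6)
E
```

```text
pos [ 0.5993 -0.0752  0.2595] yaw 6.01 shift [-0.0558  0.0937  0.117 ] turn 0.0001 w 0.0559 t 34.75 F [ 0.51 -1.11 -2.36] q6 -114.4
```

Request:
{"fn": "play_rows", "kwargs": {"targets": "-0.02 0.035 0 0 1; -0.042 0.07 0.01 0 1; -0.0555 0.093 0.03 0 1; -0.0555 0.093 0.06 0 1; -0.0555 0.093 0.085 0 1"}}

```text
time_s: 35.25
position: [0.6441, 0.0225, 0.1726]
tool_rot: [[-0.994, -0.107, -0.002], [-0.107, 0.994, 0.0], [0.002, 0.0, -1.0]]
ft_force: [0.3, -1.4, -3.1]
grip_width: 0.0559
```

Request:
{"fn": "play_rows", "kwargs": {"targets": "0 0 0.01 0 1; 0 0 0.02 0 1; 0 0 0.025 0 1; 0 0 0.025 0 1; 0 0 0.025 0 1"}}

```text
time_s: 35.75
position: [0.6449, 0.0212, 0.1502]
tool_rot: [[-0.994, -0.105, 0.002], [-0.105, 0.994, -0.0], [-0.002, -0.0, -1.0]]
ft_force: [0.4, -0.2, -2.9]
grip_width: 0.056
```

```bash
python3 - <<'E'
from m import *
go(.6449,.0239,.1425,6)
E
```

```text
pos [0.6449 0.0212 0.1502] yaw 6.02 shift [-0.0003  0.0027  0.0077] turn 0.0003 w 0.056 t 35.75 F [ 0.45 -0.23 -2.92] q6 -104.6
```

Request:
{"fn": "play_rows", "kwargs": {"targets": "-0.0003 0.0027 0.002 0 1; -0.0003 0.0027 0.005 0 1; -0.0003 0.0027 0.006 0 1; -0.0003 0.0027 0.0065 0 1; -0.0003 0.0027 0.0065 0 1"}}

```text
time_s: 36.25
position: [0.6446, 0.0241, 0.1427]
tool_rot: [[-0.994, -0.105, 0.0], [-0.105, 0.994, -0.0], [-0.0, -0.0, -1.0]]
ft_force: [-0.2, -0.2, -2.9]
grip_width: 0.0561
```

Request:
{"fn": "play_rows", "kwargs": {"targets": "0 0 0.0005 0 1; 0 0 0.001 0 1; 0 0 0.001 0 1"}}

```text
time_s: 36.55
position: [0.6449, 0.0241, 0.1426]
tool_rot: [[-0.994, -0.105, 0.002], [-0.105, 0.994, -0.0], [-0.002, -0.0, -1.0]]
ft_force: [-0.4, 0.9, 4.5]
grip_width: 0.0558
```

Contact at the expected height and spot. Release.

Request:
{"fn": "play_rows", "kwargs": {"targets": "0 0 0 0 0.4; 0 0 0 0 0.2; 0 0 0 0 0; 0 0 0 0 0; 0 0 0 0 0"}}

```text
time_s: 37.05
position: [0.6445, 0.024, 0.1414]
tool_rot: [[-0.994, -0.105, -0.0], [-0.105, 0.994, 0.0], [0.0, 0.0, -1.0]]
ft_force: [-0.2, -0.0, -0.8]
grip_width: 0.0855
```

Request:
{"fn": "play_rows", "kwargs": {"targets": "0 0 -0.02 0 0; 0 0 -0.05 0 0; 0 0 -0.09 0 0; 0 0 -0.12 0 0; 0.015 -0.04 -0.13 0 0"}}

```text
time_s: 37.55
position: [0.635, -0.0144, 0.2751]
tool_rot: [[-0.994, -0.11, 0.006], [-0.11, 0.994, -0.0], [-0.006, -0.001, -1.0]]
ft_force: [0.6, -1.3, -0.2]
grip_width: 0.0855
```

```bash
python3 - <<'E'
from m import *
go(.5681,-.372,.26,6)
d=shot('wrist','w15.png'); P=cloud(d).reshape(-1,3)
q=P[(np.hypot(P[:,0]-.643,P[:,1]-.023)<.04)&(abs(P[:,2]-.182)<.004)]; print(len(q), cv2.minEnclosingCircle((q[:,:2]*1000).astype(np.float32)))
E
```

```text
pos [ 0.635  -0.0144  0.2751] yaw 6.34 shift [ 0.1061 -0.348   0.0148] turn 0.006 w 0.0855 t 37.55 F [ 0.61 -1.35 -0.23] q6 -108.3
1145 ((644.4298095703125, 24.41499137878418), 29.009252548217773)
```

View pics/w15.png

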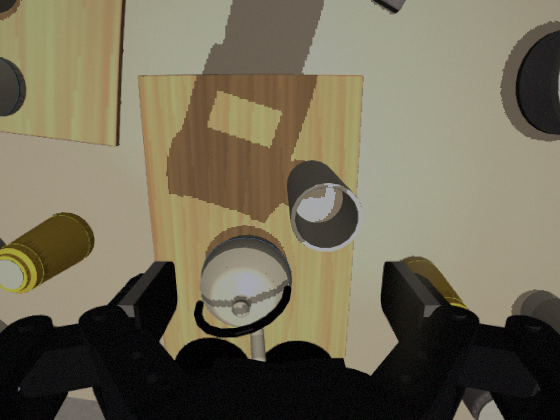

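Request:
{"fn": "play_rows", "kwargs": {"targets": "0.01 -0.03 0 0 0; 0.022 -0.07 0 0 0; 0.034 -0.11 0 0 0; 0.046 -0.15 0 0 0; 0.058 -0.19 0 0 0"}}

```text
time_s: 38.1
position: [0.5955, -0.2139, 0.2714]
tool_rot: [[-0.995, -0.105, -0.0], [-0.105, 0.995, 0.0], [0.0, 0.0, -1.0]]
ft_force: [-0.1, 0.3, 0.4]
grip_width: 0.0853
```

Request:
{"fn": "play_rows", "kwargs": {"targets": "0.012 -0.04 0 0 0; 0.024 -0.08 0 0 0; 0.036 -0.12 0.01 0 0; 0.046 -0.154 0.03 0 0; 0.046 -0.154 0.06 0 0"}}

```text
time_s: 38.6
position: [0.5652, -0.3752, 0.2109]
tool_rot: [[-0.995, -0.1, 0.001], [-0.1, 0.995, -0.002], [-0.001, -0.002, -1.0]]
ft_force: [0.6, 0.3, -0.5]
grip_width: 0.0854
```

Request:
{"fn": "play_rows", "kwargs": {"targets": "0 0 0 0 0; 0 0 0 0 0; 0 0 0 0 0"}}

```text
time_s: 38.9
position: [0.5673, -0.3699, 0.2138]
tool_rot: [[-0.994, -0.106, 0.002], [-0.106, 0.994, -0.002], [-0.002, -0.002, -1.0]]
ft_force: [-0.2, 0.2, 0.8]
grip_width: 0.0853
```

```bash
python3 - <<'E'
from m import *
go(.5681,-.372,.0862,6)
d=shot('wrist','w16.png'); P=cloud(d).reshape(-1,3)
q=P[(np.hypot(P[:,0]-.568,P[:,1]+.372)<.034)&(abs(P[:,2]-.132)<.004)]; print(len(q), q.mean(0))
E
```

```text
pos [ 0.5673 -0.3699  0.2138] yaw 6.08 shift [-0.0003 -0.0019  0.1276] turn 0.0015 w 0.0853 t 38.9 F [-0.24  0.2   0.82] q6 -139.2
2576 [ 0.56725261 -0.37303967  0.13176005]
```

View pics/w16.png

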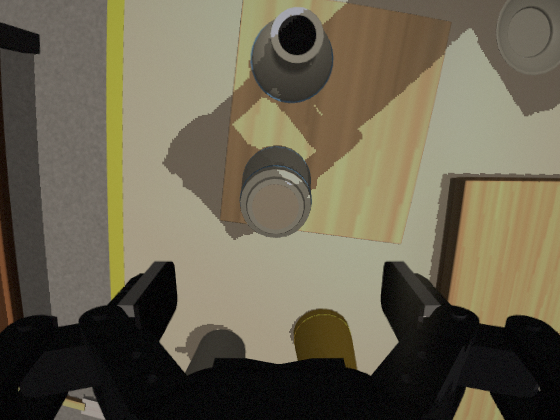

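Request:
{"fn": "play_rows", "kwargs": {"targets": "-0.0003 -0.0022 0.03 0 0; -0.0003 -0.0022 0.06 0 0; -0.0003 -0.0022 0.09 0 0; -0.0003 -0.0022 0.12 0 0; -0.0003 -0.0022 0.1275 0 0"}}

```text
time_s: 39.45
position: [0.5666, -0.3712, 0.0821]
tool_rot: [[-0.994, -0.106, -0.003], [-0.106, 0.994, 0.003], [0.002, 0.003, -1.0]]
ft_force: [-1.0, 0.2, 0.8]
grip_width: 0.0855
```

Request:
{"fn": "play_rows", "kwargs": {"targets": "0 0 0 0 0; 0 0 0 0 0; 0 0 0 0 0"}}

```text
time_s: 39.75
position: [0.5678, -0.373, 0.0863]
tool_rot: [[-0.994, -0.105, 0.003], [-0.105, 0.994, -0.002], [-0.002, -0.003, -1.0]]
ft_force: [-0.4, 0.2, 0.2]
grip_width: 0.0855
```

Request:
{"fn": "play_rows", "kwargs": {"targets": "0 0 0 0 0.15; 0 0 0 0 0.3; 0 0 0 0 0.45; 0 0 0 0 0.7; 0 0 0 0 1"}}

```text
time_s: 40.25
position: [0.5673, -0.3729, 0.0852]
tool_rot: [[-0.994, -0.105, 0.001], [-0.105, 0.994, -0.001], [-0.001, -0.001, -1.0]]
ft_force: [-1.4, 0.1, 5.7]
grip_width: 0.0534
```

Request:
{"fn": "play_rows", "kwargs": {"targets": "0 0 0 0 1; 0 0 0 0 1; 0 0 0 0 1; 0 0 0 0 1"}}

```text
time_s: 40.65
position: [0.5673, -0.3729, 0.0853]
tool_rot: [[-0.994, -0.105, 0.001], [-0.105, 0.994, -0.001], [-0.001, -0.001, -1.0]]
ft_force: [-0.4, -0.5, 5.3]
grip_width: 0.0538
```

```bash
python3 - <<'E'
from m import *
go(.6639,-.1166,.21,6)
E
```

```text
pos [ 0.5673 -0.3729  0.0853] yaw 6.02 shift [-0.1231  0.2446 -0.125 ] turn 0.0004 w 0.0538 t 40.65 F [-0.36 -0.5   5.27] q6 -139.3
```

Request:
{"fn": "play_rows", "kwargs": {"targets": "0 0 -0.01 0 1; 0 0 -0.035 0 1; 0 0 -0.07 0 1; 0 0 -0.11 0 1; 0 0 -0.15 0 1"}}

```text
time_s: 41.15
position: [0.5667, -0.372, 0.2355]
tool_rot: [[-0.994, -0.105, -0.001], [-0.105, 0.994, 0.001], [0.001, 0.001, -1.0]]
ft_force: [-0.2, 0.1, -2.8]
grip_width: 0.0536
```

Request:
{"fn": "play_rows", "kwargs": {"targets": "-0.015 0.03 0 0 1; -0.035 0.07 0 0 1; -0.055 0.11 0 0 1; -0.075 0.15 0 0 1; -0.09 0.18 0 0 1"}}

```text
time_s: 41.65
position: [0.638, -0.1811, 0.2342]
tool_rot: [[-0.994, -0.106, -0.001], [-0.106, 0.994, 0.001], [0.001, 0.001, -1.0]]
ft_force: [-0.2, -0.3, -3.8]
grip_width: 0.0536
```

```bash
python3 - <<'E'
from m import *
go(.6632,-.1166,.1172,6)
E
```

```text
pos [ 0.638  -0.1811  0.2342] yaw 6.11 shift [-0.032   0.0614  0.1171] turn 0.002 w 0.0536 t 41.65 F [-0.16 -0.35 -3.8 ] q6 -122.2
```

Request:
{"fn": "play_rows", "kwargs": {"targets": "-0.015 0.03 0 0 1; -0.028 0.055 0.01 0 1; -0.032 0.062 0.03 0 1; -0.032 0.062 0.06 0 1; -0.032 0.062 0.085 0 1"}}

```text
time_s: 42.15
position: [0.6625, -0.1182, 0.1476]
tool_rot: [[-0.994, -0.106, -0.002], [-0.106, 0.994, 0.001], [0.002, 0.001, -1.0]]
ft_force: [0.5, -0.2, -3.4]
grip_width: 0.0535
```

Request:
{"fn": "play_rows", "kwargs": {"targets": "0 0 0.01 0 1; 0 0 0.02 0 1; 0 0 0.025 0 1; 0 0 0.025 0 1; 0 0 0.025 0 1"}}

```text
time_s: 42.65
position: [0.6633, -0.1192, 0.1251]
tool_rot: [[-0.994, -0.105, 0.001], [-0.105, 0.994, -0.001], [-0.001, -0.001, -1.0]]
ft_force: [-0.0, 0.2, -2.2]
grip_width: 0.0532
```

```bash
python3 - <<'E'
from m import *
go(.6632,-.1166,.1172,6)
E
```

```text
pos [ 0.6633 -0.1192  0.1251] yaw 6.02 shift [-0.0001  0.0026  0.0079] turn 0.0004 w 0.0532 t 42.65 F [-0.02  0.16 -2.15] q6 -116.2
```

Request:
{"fn": "play_rows", "kwargs": {"targets": "0 0.0026 0.002 0 1; 0 0.0026 0.005 0 1; 0 0.0026 0.006 0 1; 0 0.0026 0.0072 0 1; 0 0.0026 0.0072 0 1"}}

```text
time_s: 43.15
position: [0.6628, -0.1164, 0.1175]
tool_rot: [[-0.994, -0.105, 0.001], [-0.105, 0.994, -0.0], [-0.001, -0.0, -1.0]]
ft_force: [-0.5, 0.9, 0.7]
grip_width: 0.0539
```

Request:
{"fn": "play_rows", "kwargs": {"targets": "0 0 0.0005 0 1; 0 0 0.001 0 1; 0 0 0.001 0 1"}}

```text
time_s: 43.45
position: [0.663, -0.1164, 0.1174]
tool_rot: [[-0.994, -0.105, 0.002], [-0.105, 0.994, -0.0], [-0.002, -0.001, -1.0]]
ft_force: [-3.1, 1.3, 6.5]
grip_width: 0.0536
```

Request:
{"fn": "play_rows", "kwargs": {"targets": "0 0 0 0 0.4; 0 0 0 0 0.2; 0 0 0 0 0; 0 0 0 0 0; 0 0 0 0 0"}}

```text
time_s: 43.95
position: [0.6627, -0.1165, 0.1158]
tool_rot: [[-0.994, -0.105, -0.0], [-0.105, 0.994, -0.0], [0.0, -0.0, -1.0]]
ft_force: [-0.3, -0.0, -0.6]
grip_width: 0.0852
```

Request:
{"fn": "play_rows", "kwargs": {"targets": "0 0 -0.02 0 0; 0 0 -0.05 0 0; 0 0 -0.09 0 0; 0 0 -0.13 0 0; 0.02 -0.02 -0.15 0 0"}}

```text
time_s: 44.45
position: [0.6463, -0.1368, 0.2694]
tool_rot: [[-0.994, -0.108, 0.005], [-0.108, 0.994, -0.001], [-0.005, -0.002, -1.0]]
ft_force: [0.4, -1.2, 0.0]
grip_width: 0.0856
```

```bash
python3 - <<'E'
from m import *
go(.4535,-.3711,.26,6)
d=shot('wrist','w17.png'); P=cloud(d).reshape(-1,3)
q=P[(np.hypot(P[:,0]-.6636,P[:,1]+.117)<.034)&(P[:,2]>.135)&(P[:,2]<.152)]; print(len(q), fitc(q))
q=P[(np.hypot(P[:,0]-.6636,P[:,1]+.117)<.034)&(abs(P[:,2]-.164)<.004)]; print(len(q), q.mean(0))
E
```

```text
pos [ 0.6463 -0.1368  0.2694] yaw 6.22 shift [ 0.2172 -0.212   0.0088] turn 0.0039 w 0.0856 t 44.45 F [ 0.42 -1.16  0.01] q6 -118.4
367 [ 0.66374477 -0.11662433  0.02842391]
2094 [ 0.66254688 -0.1170958   0.16377086]
```

View pics/w17.png

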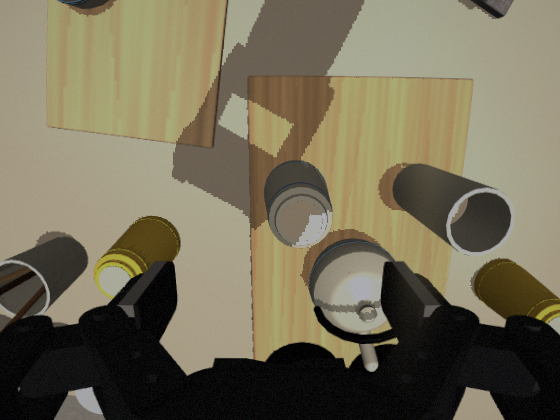

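Tumbler (300,218) is back where it was (within about 0.5 mm by the same fit). Now the flask.

Request:
{"fn": "play_rows", "kwargs": {"targets": "0.03 -0.03 0 0 0; 0.06 -0.06 0 0 0; 0.095 -0.095 0 0 0; 0.13 -0.13 0 0 0; 0.165 -0.162 0 0 0"}}

```text
time_s: 45.0
position: [0.4963, -0.3183, 0.2657]
tool_rot: [[-0.994, -0.105, -0.0], [-0.105, 0.994, -0.0], [0.0, -0.0, -1.0]]
ft_force: [1.0, -0.3, 1.3]
grip_width: 0.0852
```

Request:
{"fn": "play_rows", "kwargs": {"targets": "0.03 -0.03 0 0 0; 0.05 -0.05 0.02 0 0; 0.05 -0.05 0.05 0 0; 0.05 -0.05 0.06 0 0; 0.05 -0.05 0.06 0 0"}}

```text
time_s: 45.5
position: [0.4532, -0.3712, 0.2048]
tool_rot: [[-0.994, -0.105, -0.002], [-0.105, 0.994, 0.002], [0.002, 0.003, -1.0]]
ft_force: [-0.2, 0.2, 0.5]
grip_width: 0.0853
```

```bash
python3 - <<'E'
from m import *
go(.4535,-.3711,.117,6)
E
```

```text
pos [ 0.4532 -0.3712  0.2048] yaw 6.04 shift [-0.0005 -0.0002  0.0878] turn 0.0007 w 0.0853 t 45.5 F [-0.2   0.2   0.51] q6 -146.9
```

Request:
{"fn": "play_rows", "kwargs": {"targets": "-0.0003 0 0.025 0 0; -0.0003 0 0.05 0 0; -0.0003 0 0.075 0 0; -0.0003 0 0.085 0 0; -0.0003 0 0.088 0 0"}}

```text
time_s: 46.0
position: [0.4542, -0.3716, 0.1182]
tool_rot: [[-0.994, -0.106, 0.0], [-0.106, 0.994, -0.0], [-0.0, -0.0, -1.0]]
ft_force: [-0.3, -0.3, 0.7]
grip_width: 0.0851
```

Request:
{"fn": "play_rows", "kwargs": {"targets": "0 0 0 0 0; 0 0 0 0 0; 0 0 0 0 0"}}

```text
time_s: 46.3
position: [0.454, -0.3721, 0.1191]
tool_rot: [[-0.994, -0.105, 0.001], [-0.105, 0.994, -0.002], [-0.001, -0.002, -1.0]]
ft_force: [-0.9, -0.3, 0.8]
grip_width: 0.0852
```

```bash
python3 - <<'E'
from m import *
go(.4535,-.3711,.117,6)
d=shot('wrist','w18.png')
E
```

```text
pos [ 0.454  -0.3721  0.1191] yaw 6.03 shift [0.0004 0.0011 0.0021] turn 0.0006 w 0.0852 t 46.3 F [-0.88 -0.33  0.82] q6 -146.9
```

View pics/w18.png

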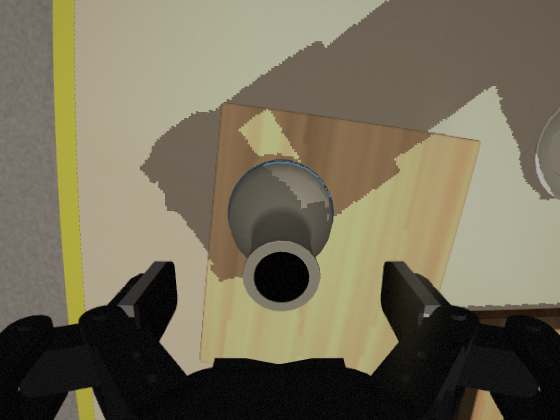

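Request:
{"fn": "play_rows", "kwargs": {"targets": "0.0003 0.0009 0.001 0 0; 0.0003 0.0009 0.002 0 0.3; 0.0003 0.0009 0.002 0 0.5; 0.0003 0.0009 0.002 0 0.7; 0.0003 0.0009 0.002 0 0.8"}}

```text
time_s: 46.85
position: [0.4533, -0.3711, 0.1161]
tool_rot: [[-0.994, -0.105, 0.0], [-0.105, 0.994, -0.0], [-0.0, -0.0, -1.0]]
ft_force: [0.6, -0.9, 1.5]
grip_width: 0.0294
```

Request:
{"fn": "play_rows", "kwargs": {"targets": "0 0 0 0 1; 0 0 0 0 1; 0 0 0 0 1; 0 0 0 0 1; 0 0 0 0 1"}}

```text
time_s: 47.35
position: [0.4534, -0.3711, 0.1162]
tool_rot: [[-0.994, -0.105, 0.0], [-0.105, 0.994, -0.001], [-0.0, -0.001, -1.0]]
ft_force: [-1.2, -1.4, 4.3]
grip_width: 0.0289
```

```bash
python3 - <<'E'
from m import *
go(.58,-.0584,.25,6)
E
```

```text
pos [ 0.4534 -0.3711  0.1162] yaw 6.03 shift [-0.1588  0.2976 -0.1339] turn 0.0004 w 0.0289 t 47.35 F [-1.2  -1.41  4.27] q6 -146.9
```

Request:
{"fn": "play_rows", "kwargs": {"targets": "0 0 -0.01 0 1; 0 0 -0.035 0 1; 0 0 -0.07 0 1; 0 0 -0.105 0 1; 0 0 -0.135 0 1"}}

```text
time_s: 47.85
position: [0.4531, -0.3705, 0.2528]
tool_rot: [[-0.994, -0.105, -0.0], [-0.105, 0.994, 0.0], [0.0, 0.0, -1.0]]
ft_force: [0.9, 0.5, -3.1]
grip_width: 0.0295
```

Request:
{"fn": "play_rows", "kwargs": {"targets": "-0.015 0.03 0 0 1; -0.035 0.066 0 0 1; -0.058 0.108 0 0 1; -0.08 0.15 0 0 1; -0.1 0.19 0 0 1"}}

```text
time_s: 48.35
position: [0.5329, -0.1692, 0.2509]
tool_rot: [[-0.994, -0.105, -0.001], [-0.105, 0.994, 0.001], [0.001, 0.001, -1.0]]
ft_force: [1.3, -0.7, -3.6]
grip_width: 0.0293
```

```bash
python3 - <<'E'
from m import *
go(.58,-.0584,.1482,6)
E
```

```text
pos [ 0.5329 -0.1692  0.2509] yaw 6.03 shift [-0.0586  0.1051  0.1027] turn 0.0006 w 0.0293 t 48.35 F [ 1.25 -0.73 -3.62] q6 -125.8
```

Request:
{"fn": "play_rows", "kwargs": {"targets": "-0.018 0.032 0 0 1; -0.038 0.068 0 0 1; -0.054 0.097 0.01 0 1; -0.0586 0.106 0.03 0 1; -0.0586 0.106 0.06 0 1"}}

```text
time_s: 48.85
position: [0.5806, -0.0579, 0.1913]
tool_rot: [[-0.994, -0.108, 0.002], [-0.108, 0.994, -0.0], [-0.002, -0.0, -1.0]]
ft_force: [1.2, -0.4, -3.8]
grip_width: 0.0294
```

Request:
{"fn": "play_rows", "kwargs": {"targets": "0 0 0.015 0 1; 0 0 0.028 0 1; 0 0 0.035 0 1; 0 0 0.035 0 1; 0 0 0.035 0 1"}}

```text
time_s: 49.35
position: [0.5801, -0.0599, 0.1565]
tool_rot: [[-0.994, -0.105, 0.001], [-0.105, 0.994, -0.0], [-0.001, -0.0, -1.0]]
ft_force: [-0.1, -0.1, -3.0]
grip_width: 0.0295
```

```bash
python3 - <<'E'
from m import *
go(.58,-.0584,.1482,6)
E
```

```text
pos [ 0.5801 -0.0599  0.1565] yaw 6.03 shift [-0.0001  0.0015  0.0083] turn 0.0005 w 0.0295 t 49.35 F [-0.05 -0.1  -3.04] q6 -113.6
```

Request:
{"fn": "play_rows", "kwargs": {"targets": "0 0.0015 0.002 0 1; 0 0.0015 0.005 0 1; 0 0.0015 0.007 0 1; 0 0.0015 0.0075 0 1; 0 0.0015 0.0075 0 1"}}

```text
time_s: 49.85
position: [0.5798, -0.0584, 0.1484]
tool_rot: [[-0.994, -0.105, -0.0], [-0.105, 0.994, 0.0], [0.0, 0.0, -1.0]]
ft_force: [0.2, 0.6, -3.0]
grip_width: 0.0296
```

Request:
{"fn": "play_rows", "kwargs": {"targets": "0 0 0.0005 0 1; 0 0 0.001 0 1; 0 0 0.001 0 1"}}

```text
time_s: 50.15
position: [0.5801, -0.0585, 0.1482]
tool_rot: [[-0.994, -0.105, 0.001], [-0.105, 0.994, -0.001], [-0.001, -0.001, -1.0]]
ft_force: [-1.5, 0.3, 3.3]
grip_width: 0.0291
```

Seated; release, rise and back away.

Request:
{"fn": "play_rows", "kwargs": {"targets": "0 0 0 0 0.75; 0 0 0 0 0.5; 0 0 0 0 0.3; 0 0 0 0 0; 0 0 0 0 0"}}

```text
time_s: 50.65
position: [0.5797, -0.0584, 0.1473]
tool_rot: [[-0.994, -0.105, -0.0], [-0.105, 0.994, 0.0], [0.0, 0.0, -1.0]]
ft_force: [-0.1, -0.2, -0.1]
grip_width: 0.0838
```

Request:
{"fn": "play_rows", "kwargs": {"targets": "0 0 -0.02 0 0; 0 0 -0.05 0 0; 0 0 -0.09 0 0; 0 0 -0.13 0 0; -0.02 0.0 -0.16 0 0"}}

```text
time_s: 51.15
position: [0.5989, -0.0563, 0.3111]
tool_rot: [[-0.995, -0.104, 0.003], [-0.104, 0.995, -0.001], [-0.003, -0.001, -1.0]]
ft_force: [0.6, -0.1, 0.5]
grip_width: 0.0854
```

Request:
{"fn": "play_rows", "kwargs": {"targets": "-0.03 0.02 0 0 0; -0.04 0.03 0 0 0; -0.04 0.03 0 0 0; -0.04 0.03 0 0 0; -0.04 0.03 0 0 0"}}

```text
time_s: 51.65
position: [0.6358, -0.0229, 0.3076]
tool_rot: [[-0.995, -0.104, -0.0], [-0.104, 0.995, -0.0], [0.0, -0.0, -1.0]]
ft_force: [0.4, -1.8, 0.4]
grip_width: 0.0857
```

```bash
python3 - <<'E'
from m import *
go(.64,-.045,.31,6)
d=shot('wrist','w20.png'); P2=cloud(d).reshape(-1,3); P1=np.load('w1_P.npy').reshape(-1,3)
for k,zt,c,rad in [('flask',.189,(.579,-.058),.024),('vase',.182,(.643,.023),.04),('tum',.164,(.663,-.116),.04)]:
    for P in (P1,P2):
        q=P[(np.hypot(P[:,0]-c[0],P[:,1]-c[1])<rad)&(abs(P[:,2]-zt)<.004)]
        print(k,len(q),q.mean(0).round(4),np.round(cv2.minEnclosingCircle((q[:,:2]*1000).astype(np.float32))[0],1))
E
```

```text
pos [ 0.6358 -0.0229  0.3076] yaw 5.99 shift [-0.0019 -0.0224 -0.0024] turn -0.0002 w 0.0857 t 51.65 F [ 0.35 -1.76  0.38] q6 -108.7
flask 1226 [ 0.5797 -0.0583  0.1888] [580.  -58.8]
flask 1259 [ 0.5801 -0.0591  0.1888] [580.4 -59.2]
vase 895 [0.6434 0.0235 0.1811] [644.   23.4]
vase 909 [0.6437 0.0246 0.1812] [644.2  24.4]
tum 1645 [ 0.6628 -0.1165  0.1637] [ 663.6 -116.4]
tum 1634 [ 0.6627 -0.1161  0.1637] [ 663.2 -116.4]
```

View pics/w20.png

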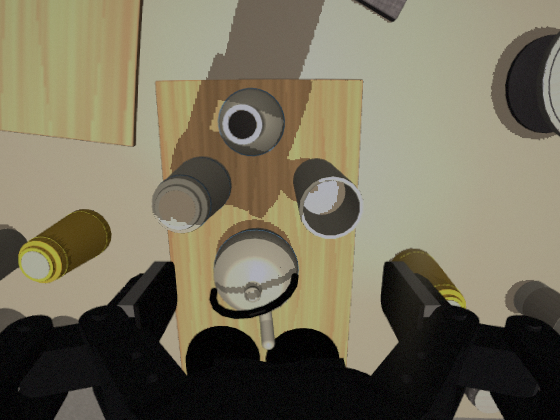

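Request:
{"fn": "play_rows", "kwargs": {"targets": "0.03 0.03 0 0 0; 0.07 0.07 0 0 0; 0.11 0.11 0 0 0; 0.15 0.14 0 0 0; 0.18 0.16 0 0 0"}}

```text
time_s: 52.2
position: [0.4382, 0.1185, 0.3076]
tool_rot: [[-0.995, -0.104, 0.001], [-0.104, 0.995, 0.0], [-0.001, 0.0, -1.0]]
ft_force: [0.3, -0.1, -0.4]
grip_width: 0.0856
```

Request:
{"fn": "play_rows", "kwargs": {"targets": "0 0 0 0 0; 0 0 0 0 0; 0 0 0 0 0; 0 0 0 0 0"}}

```text
time_s: 52.6
position: [0.4412, 0.1173, 0.3071]
tool_rot: [[-0.995, -0.104, -0.001], [-0.104, 0.995, -0.0], [0.001, -0.0, -1.0]]
ft_force: [0.6, -0.0, 0.1]
grip_width: 0.0853
```

```bash
python3 - <<'E'
from m import *
d=shot('side','s5.png'); t=shot('top','t5.png')
for n,dd in (('side',d),('top',t)):
    P1=np.load(n+'_P.npy').reshape(-1,3);P2=cloud(dd).reshape(-1,3)
    for k,zt,c,rad in [('flask',.189,(.579,-.058),.024),('vase',.182,(.643,.023),.04),('tum',.164,(.663,-.116),.04),('teapot',.12,(.745,-.036),.06),('cup',.132,(.484,.333),.04)]:
        for P in (P1,P2):
            q=P[(np.hypot(P[:,0]-c[0],P[:,1]-c[1])<rad)&(abs(P[:,2]-zt)<.004)]
            print(n,k,len(q),q.mean(0).round(4) if len(q) else '')
E
```

```text
side flask 153 [ 0.5815 -0.0605  0.1898]
side flask 153 [ 0.5812 -0.0609  0.1896]
side vase 216 [0.645  0.021  0.1814]
side vase 216 [0.6446 0.022  0.1816]
side tum 354 [ 0.6665 -0.1184  0.1645]
side tum 352 [ 0.6659 -0.118   0.1646]
side teapot 319 [ 0.7802 -0.039   0.12  ]
side teapot 304 [ 0.7804 -0.0384  0.1201]
side cup 0 
side cup 169 [0.4879 0.3282 0.1319]
top flask 199 [ 0.5789 -0.0572  0.1889]
top flask 196 [ 0.5794 -0.0573  0.189 ]
top vase 164 [0.6439 0.025  0.1815]
top vase 164 [0.6434 0.0258 0.1816]
top tum 337 [ 0.6629 -0.1153  0.164 ]
top tum 340 [ 0.6626 -0.1147  0.1637]
top teapot 278 [ 0.7471 -0.0371  0.1202]
top teapot 275 [ 0.7473 -0.0365  0.1202]
top cup 0 
top cup 231 [0.4854 0.3367 0.1315]
```

View pics/s5.png

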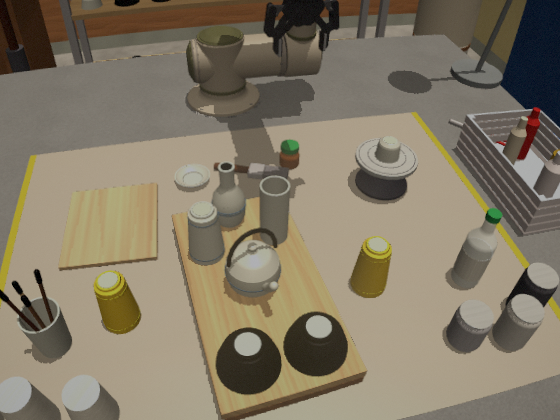

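```bash
python3 -c "
from rig import env
print(env.close_job())"
```

```text
the job is handed in; nothing more can be done
None
```

The job is handed in, at about 53 s on the robot's clock. I stood the flask, tumbler and vase on the bat, then set the cup mouth down over the chuck. After that I put the vase, tumbler and flask back on the ware board.

Last checks, before-and-after comparisons with the same camera:
- **Flask, tumbler and vase:** all three stand upright on their old spots. The flask and tumbler are within about 0.8 mm. The vase is about 1 mm to the left in all three cameras.
- **Cup:** its top reads 0.132 m, as expected with the rim flat on the wheel head. Just after I released it, the wrist camera put it within about 2 mm of the wheel axis. In the last pictures the top and side cameras disagreed about its sideways position by 8 mm, on either side of the axis. They had also disagreed by 3–4 mm about the other pieces.
- **Teapot:** unmoved to within 0.6 mm.
- **Arm:** clear of everything. The largest wrist force I saw was about 8 N, read only at the end of each move.

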